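# Set washed clamp studs to dry and check the vessel seam

### The arm

A 6-joint arm with a two-finger parallel gripper is mounted at the origin on the work surface. World frame = base frame: x ahead of the robot, y to its left, z up, the work surface at z = 0. Lengths are in m, angles in degrees, forces in N, time in s.
With the tool pointing down it reaches from about 0.375 to 0.75 m from the base axis. Payload 9 kg.
Tool frame: the origin (TCP) lies where the fingers leave the gripper's body, on its centre line; the fingertips stand 73 mm ahead of it and the grasp point (between the pads) lies 54 mm ahead of it (robot.tip_reach is the distance from the TCP to the fingertips, in m); z points along the fingers, y is the direction in which the jaws open and shut (so a half turn about z gives the same grasp; the last joint's range is limited). The gripper opens to 85 mm and grips with 20 to 120 N. Pads are 22 mm wide; open, the fingers measure 114 mm over their backs; the gripper's body (76 mm by 85 mm) begins 54 mm behind the grasp point. The pads swing forward as they close: fully open they stand 13 mm farther back than shut.
Start: joints at [-76.072, 5.964, 5.575, 89.605, 0, 77.527], TCP at [0.267, -0.537, 0.304] pointing down, gripper open.
Joint ranges: [-171.21, 171.21], [-48.23, 106.86], [-62.78, 66.21], [-105.2, 120.99], [-86.42, 89.51], [-180, 180]. Speed limits (degrees/s): [127.2, 127.2, 147.25, 180, 180, 180].

### API

Orientations are given as [roll, pitch, yaw] about the fixed x, y, z axes, in that order (R = Rz(yaw) Ry(pitch) Rx(roll)).
In Python, from plant import robot gives the robot as it stands. Calls block until the motion is done:
- robot.move_pose(position, orientation): joint-space move of the TCP to a pose.
- robot.line_to(position, vel=0.15, rotation=None, guard=None): straight line of the TCP; rotation=None keeps the orientation; vel is the mean speed in m/s. With guard (N) it stops when the force on the tool has changed by that much, and returns True; else False.
- robot.goto_joints(angles): joint-space move.
- robot.set_gripper(opening): finger opening in m; the grip force is fixed at half the most; returns when the fingers have stopped.
- robot.pause(seconds).
- robot.ik(position, orientation): joint angles nearest the present ones, or None.
- robot.observe(): the state.
- robot.grab_frame(name): name is "side" or "top" or "wrist"; returns the picture (400x640x3 uint8, blue, green, red); there is no depth.
- robot.get_calibration(name): a dict with "vertical_fov" (degrees; the focal length in pixels is half the picture's height over the tangent of half this angle, whatever the lens; pixels are square), "cx", "cy" (the principal point, pixels), "k1" (the pictures are not rectified: a ray, as slopes to the right and down, at radius r is drawn at 1 + k1 r^2 times it, then the intrinsics apply), "rvec" (rotation vector, rad) and "tvec" (3), from world to camera coordinates, as OpenCV has them. Camera axes: x right, y down, z forward; pixel columns grow to the right and rows downward; lengths in m; the calibration is good to about 2 mm. A picture is of the moment at which its call begins: read the wrist's pose just before it. get_calibration takes no time and is no camera call; for the wrist camera it gives the pose at the moment of the call.
A pose or a line that the arm cannot do raises robot.IKError and nothing moves.
- robot.job_done(): hands the job in, once; it reports no verdict.
The state is a dict: "time": time; "q": joint angles; "qvel": joint speeds; "joint_torque": joint torques, N m; "tool_pos": TCP position; "tcp_rot": TCP orientation; "ft_force": force on the tool from outside, world axes, zero at the start; "torque": the same for the moment, N m; "gripper_width": finger opening in m.
Only numpy, scipy, OpenCV 4.12 (cv2) and the standard library are available. Lean on these libraries where they do the work, as an engineer would, in place of code of your own. Each camera call takes 0.05 s, during which the arm holds its last target.

### The job

Put every loose clamp stud from the black mat into the blue tray where it stands, carry the tray level with all the studs in it, set it squarely in the middle of the dark heating plate and then press the green start button. Then take the yellow wand from its cradle and lead its nozzle tip along the copper seam on the flange, all the way from the green dot to the red dot, almost touching (a few millimetres at most, never pressing) and slowly, about 2 to 3 cm a second, coming in and leaving just as slowly close to the flange. Lay the wand back in its cradle as it was, nozzle end the same way, leave the studs in the tray on the plate, and leave the beaker, gauge and bottle alone.

Things in the scene. Friction and masses are not known exactly. Their poses are not given: they have to be found in the camera images.
- stud0: Loose clamp stud lying on the black mat: brass-coloured rod 14 mm dia, 90 mm long, with a square steel nut 24 x 24 mm, 14 mm thick, near each end (nuts centred 36 mm either side of the middle, 58 mm of bare rod between them). About 70 g. Origin: under the rod's middle as built, 12 mm from the rod's axis; own x = along the rod. Two to four studs are present; an absent one reads None.
- stud1: Loose clamp stud lying on the black mat: brass-coloured rod 14 mm dia, 90 mm long, with a square steel nut 24 x 24 mm, 14 mm thick, near each end (nuts centred 36 mm either side of the middle, 58 mm of bare rod between them). About 70 g. Origin: under the rod's middle as built, 12 mm from the rod's axis; own x = along the rod. Two to four studs are present; an absent one reads None.
- stud2: Loose clamp stud lying on the black mat: brass-coloured rod 14 mm dia, 90 mm long, with a square steel nut 24 x 24 mm, 14 mm thick, near each end (nuts centred 36 mm either side of the middle, 58 mm of bare rod between them). About 70 g. Origin: under the rod's middle as built, 12 mm from the rod's axis; own x = along the rod. Two to four studs are present; an absent one reads None.
- stud3: Loose clamp stud lying on the black mat: brass-coloured rod 14 mm dia, 90 mm long, with a square steel nut 24 x 24 mm, 14 mm thick, near each end (nuts centred 36 mm either side of the middle, 58 mm of bare rod between them). About 70 g. Origin: under the rod's middle as built, 12 mm from the rod's axis; own x = along the rod. Two to four studs are present; an absent one reads None.
- tray: Loose open blue tray, outside 128 (x) x 188 (y) x 34 mm high, walls 4 mm, floor 4 mm thick, with a white upright grip post at its centre, 20 (x) x 26 (y) mm, its top 96 mm above the tray's underside. About 350 g empty. Origin: centre of its underside; y along the long side, z up. Studs fit crosswise (rod along the tray's x), two either side of the post, for instance 45 and 76 mm from its centre.
- mat: Thin black mat, 200 x 250 mm, fixed, under 1 mm thick (it offers no resistance); the studs start on it. Origin: its centre. It and the warming plate stand to either side of the robot and may change sides.
- dryer: Fixed white warming plate unit, 240 (x) x 230 (y) mm: housing 44 mm high, dark heating plate 160 (x) x 220 (y) mm on its rear part, its surface 50 mm above the bench, a blue control strip in front (own -x side) with a green start button. Origin: centre of the unit's underside; z up.
- plate (a point): Centre of the dark heating plate's surface, 35 mm behind (own +x) the unit's centre, 50 mm above the bench; axes as the unit's.
- start (a joint): Travel of the green start button, 0 = out, 0.006 m = fully down (about 5 N); springs back.
- start_top (a point): Centre of the top of the green round start button (28 mm dia); press straight down.
- cradle: Fixed grey cradle for the wand: base 120 (x) x 90 (y) x 8 mm, two fork supports 8 mm thick at 45 mm either side of its centre along x, open upward, floor of the forks 60 mm and their orange prongs' tops about 76 mm above the bench; prongs flare from about 32 mm apart at the floor to about 40 mm at the top. 82 mm clear between the supports. Origin: centre of its underside.
- nest (a point): Where the underside of the wand's middle rests in the cradle: over the cradle's centre, 60 mm above the bench; x along the wand, pointing to its nozzle end.
- wand: Loose inspection wand: yellow square handle 20 x 20 mm, 120 mm long along own x, with a thin steel nozzle that leaves its +x end and bends down 50 mm. About 120 g. Starts in the cradle. Origin: centre of the handle's underside (its top is 20 mm higher); z up. The black band at mid-handle is the place to grip.
- wand_tip (a point): Tip of the wand's nozzle: 85 mm along +x from the wand's origin and 40 mm below the handle's underside.
- flange: Fixed round vessel flange, 130 mm dia, flat top 60 mm above the bench, with a centre plug (40 mm dia) 6 mm higher. On its top a copper-coloured seal seam runs as a half circle of 50 mm radius about its centre, from a green dot (own +x) by way of own +y to a red dot (own -x). Origin: centre of its underside; it may be turned any way.
- seam0 (a point): Point 0 of 0..5 on the seam at 0 degrees round from the green dot, on the flange's top face (the green dot).
- seam1 (a point): Point 1 of 0..5 on the seam at 36 degrees round from the green dot, on the flange's top face.
- seam2 (a point): Point 2 of 0..5 on the seam at 72 degrees round from the green dot, on the flange's top face.
- seam3 (a point): Point 3 of 0..5 on the seam at 108 degrees round from the green dot, on the flange's top face.
- seam4 (a point): Point 4 of 0..5 on the seam at 144 degrees round from the green dot, on the flange's top face.
- seam5 (a point): Point 5 of 0..5 on the seam at 180 degrees round from the green dot, on the flange's top face (the red dot).
- beaker: Bystander: glass beaker 60 mm dia, 80 mm high. Origin: centre of its underside.
- gauge: Bystander: round pressure gauge, 70 mm dia, lying face up, with a brass stem. Origin: under the dial's centre.
- bottle: Bystander: amber bottle 56 mm dia, 110 mm high. Origin: centre of its underside.
Things that resemble listed ones, but are neither listed nor needed, are in the scene too. Leave any pink or turquoise look-alike of the stud3 alone.

How it is judged (in metres and radians):
On the way, in this order (a step that is already met when the one before it is completed fails the run):
1. all studs present lie in the tray, released, while the tray still stands within 6 cm of its starting place (x of stud0 in the frame of tray between -0.06 and 0.06 m and y of stud0 in the frame of tray between -0.09 and 0.09 m and z of stud0 in the frame of tray between -0.005 and 0.055 m and x of stud1 in the frame of tray between -0.06 and 0.06 m and y of stud1 in the frame of tray between -0.09 and 0.09 m and z of stud1 in the frame of tray between -0.005 and 0.055 m and x of stud2 in the frame of tray between -0.06 and 0.06 m and y of stud2 in the frame of tray between -0.09 and 0.09 m and z of stud2 in the frame of tray between -0.005 and 0.055 m and x of stud3 in the frame of tray between -0.06 and 0.06 m and y of stud3 in the frame of tray between -0.09 and 0.09 m and z of stud3 in the frame of tray between -0.005 and 0.055 m and distance of tray from where it was at the start of the episode below 0.06 m and height (world z) of tray below 0.01 m and contact force between the fingers and stud0 below 0.3 N and contact force between the fingers and stud1 below 0.3 N and contact force between the fingers and stud2 below 0.3 N and contact force between the fingers and stud3 below 0.3 N), for 0.2 s.
2. the tray is carried clear of the bench (underside above 6 cm, more than 12 cm from its starting place) with all studs in it (x of stud0 in the frame of tray between -0.06 and 0.06 m and y of stud0 in the frame of tray between -0.09 and 0.09 m and z of stud0 in the frame of tray between -0.005 and 0.055 m and x of stud1 in the frame of tray between -0.06 and 0.06 m and y of stud1 in the frame of tray between -0.09 and 0.09 m and z of stud1 in the frame of tray between -0.005 and 0.055 m and x of stud2 in the frame of tray between -0.06 and 0.06 m and y of stud2 in the frame of tray between -0.09 and 0.09 m and z of stud2 in the frame of tray between -0.005 and 0.055 m and x of stud3 in the frame of tray between -0.06 and 0.06 m and y of stud3 in the frame of tray between -0.09 and 0.09 m and z of stud3 in the frame of tray between -0.005 and 0.055 m and height (world z) of tray above 0.06 m and distance of tray from where it was at the start of the episode above 0.12 m), for 0.1 s.
3. the tray stands released on the warming plate with all studs in it (x of stud0 in the frame of tray between -0.06 and 0.06 m and y of stud0 in the frame of tray between -0.09 and 0.09 m and z of stud0 in the frame of tray between -0.005 and 0.055 m and x of stud1 in the frame of tray between -0.06 and 0.06 m and y of stud1 in the frame of tray between -0.09 and 0.09 m and z of stud1 in the frame of tray between -0.005 and 0.055 m and x of stud2 in the frame of tray between -0.06 and 0.06 m and y of stud2 in the frame of tray between -0.09 and 0.09 m and z of stud2 in the frame of tray between -0.005 and 0.055 m and x of stud3 in the frame of tray between -0.06 and 0.06 m and y of stud3 in the frame of tray between -0.09 and 0.09 m and z of stud3 in the frame of tray between -0.005 and 0.055 m and x of tray in the frame of plate between -0.025 and 0.025 m and y of tray in the frame of plate between -0.025 and 0.025 m and z of tray in the frame of plate between -0.006 and 0.006 m and angle between the x axis of tray and the x axis of dryer, either way round below 0.2 rad and angle between tray's own z axis and vertical below 0.06 rad and contact force between the fingers and tray below 0.3 N), for 0.3 s.
4. the start button is pressed down (more than 4 mm) (value of joint start above 0.004 m), for 0.05 s.
5. the wand's tip is within 10 mm of seam point 0 (green mark) (distance between wand_tip and seam0 below 0.01 m), for 0.1 s.
6. the wand's tip is within 10 mm of seam point 1 (distance between wand_tip and seam1 below 0.01 m), for 0.1 s.
7. the wand's tip is within 10 mm of seam point 2 (distance between wand_tip and seam2 below 0.01 m), for 0.1 s.
8. the wand's tip is within 10 mm of seam point 3 (distance between wand_tip and seam3 below 0.01 m), for 0.1 s.
9. the wand's tip is within 10 mm of seam point 4 (distance between wand_tip and seam4 below 0.01 m), for 0.1 s.
10. the wand's tip is within 10 mm of seam point 5 (red mark) (distance between wand_tip and seam5 below 0.01 m), for 0.1 s.
At the end, for the whole second after the job is handed in: All studs inside the tray; tray level on the heating plate, centred within 25 mm along each axis and square within 0.2 rad; wand at rest in the cradle fork within 20 mm along and 8 mm across, nozzle end as at the start; everything released and still (x of stud0 in the frame of tray between -0.06 and 0.06 m and y of stud0 in the frame of tray between -0.09 and 0.09 m and z of stud0 in the frame of tray between -0.005 and 0.055 m and x of stud1 in the frame of tray between -0.06 and 0.06 m and y of stud1 in the frame of tray between -0.09 and 0.09 m and z of stud1 in the frame of tray between -0.005 and 0.055 m and x of stud2 in the frame of tray between -0.06 and 0.06 m and y of stud2 in the frame of tray between -0.09 and 0.09 m and z of stud2 in the frame of tray between -0.005 and 0.055 m and x of stud3 in the frame of tray between -0.06 and 0.06 m and y of stud3 in the frame of tray between -0.09 and 0.09 m and z of stud3 in the frame of tray between -0.005 and 0.055 m and x of tray in the frame of plate between -0.025 and 0.025 m and y of tray in the frame of plate between -0.025 and 0.025 m and z of tray in the frame of plate between -0.006 and 0.006 m and angle between the x axis of tray and the x axis of dryer, either way round below 0.2 rad and angle between tray's own z axis and vertical below 0.06 rad and x of wand in the frame of nest between -0.02 and 0.02 m and y of wand in the frame of nest between -0.008 and 0.008 m and z of wand in the frame of nest between -0.006 and 0.006 m and angle between the x axis of wand and the x axis of cradle, either way round below 0.16 rad and x of wand_tip in the frame of cradle above 0.05 m and angle between wand's own z axis and vertical below 0.12 rad and linear speed of each of stud0, stud1, stud2, stud3, tray, wand below 0.02 m/s); the robot touches nothing.
It fails at once if the tray is tilted more than 15 degrees (angle between tray's own z axis and vertical above 0.262 rad).
It fails at once if the wand moves faster than 8 cm/s while its tip is over the flange and less than 12 mm above its face (horizontal distance between wand_tip and flange below 0.07 m and height (world z) of wand_tip below 0.072 m and linear speed of wand above 0.08 m/s).
It fails at once if the wand presses on the flange with more than 10 N (contact force between wand and flange above 10 N).
It fails at once if the beaker, gauge or bottle is moved more than 3 cm (distance of any of beaker, gauge, bottle from where it was at the start of the episode above 0.03 m).
Of stud0, stud1, stud2, stud3 only 2 to 4 are there at a start; the rules pass over those that are not, and their reading is None.
At some moment in a run one of stud0, stud1, stud2, stud3 may be knocked a few centimetres aside while the robot is not near it.
It also fails if it takes over 210 s, if anything falls off the work surface, if the arm or the gripper's body presses on something with over 40 N, if the wrist force passes 120 N, or if a joint passes its speed limit or range.

## Working session

There is one attempt and no reset: what is moved stays moved. The work goes in short steps, each a Python script; the robot and the scene stay as the last script left them, time stands still between calls to the robot, and variables do not carry over. Pictures are saved under pics/ and viewed, and the job is handed in when it is done.

```bash
ls; mkdir -p pics; python3 - <<'E'
from plant import robot
import cv2
for n in ["side","top","wrist"]:
    c=robot.get_calibration(n); f=robot.grab_frame(n)
    cv2.imwrite(f"pics/a_{n}.png",f)
    print(n,c)
print(robot.observe())
E
```

```text
pics
side {'vertical_fov': 56.95976529128728, 'cx': 327.5432829920734, 'cy': 205.7350760877145, 'k1': -0.055866723154592686, 'rvec': array([ 2.06456728, -0.06377368,  0.04536698]), 'tvec': array([-0.51912765,  0.1016324 ,  1.10667048])}
top {'vertical_fov': 47.615614712476756, 'cx': 318.1918108944206, 'cy': 197.6835432405802, 'k1': 0.01588936341605181, 'rvec': array([ 2.17426486, -2.13373599,  0.15745781]), 'tvec': array([5.56114023e-04, 5.25100068e-01, 1.42885753e+00])}
wrist {'vertical_fov': 66.05576499354729, 'cx': 320.9749874039855, 'cy': 201.99552663333648, 'k1': -0.008714273336863058, 'rvec': array([-2.47416372,  1.53175209,  0.20736881]), 'tvec': array([-0.59850412, -0.03520356,  0.37733269])}
{'time': 0.15, 'q': array([-7.60714485e+01,  5.99195062e+00,  5.53994411e+00,  8.96057871e+01,
       -1.44276232e-03,  7.75264516e+01]), 'qvel': array([ 0.04667473,  0.01644661,  0.03098937, -0.02551345, -0.08470873,
       -0.03200322]), 'joint_torque': array([ 4.01565674e-03, -5.57362568e+01,  5.04002023e+01,  1.27785240e-02,
       -3.40101669e-04, -6.35773620e-07]), 'tool_pos': array([ 0.26675843, -0.53724282,  0.3033142 ]), 'tcp_rot': array([-1.79943259e+02, -1.10740664e-02,  2.64020951e+01]), 'ft_force': array([0.12162257, 0.43412993, 0.01137375]), 'torque': array([ 0.05830383, -0.01812575,  0.01484315]), 'gripper_width': 0.08528097853266683}
```

View pics/a_top.png

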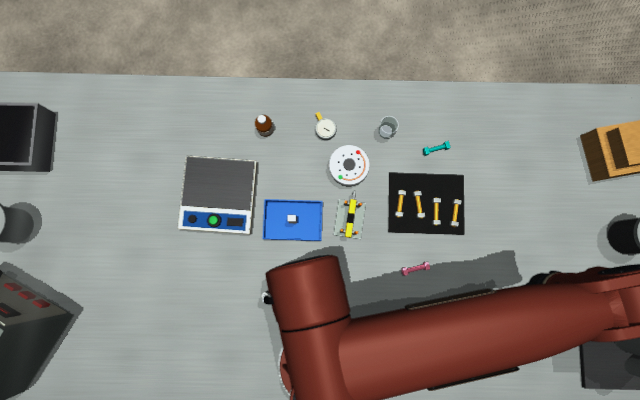

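View pics/a_side.png

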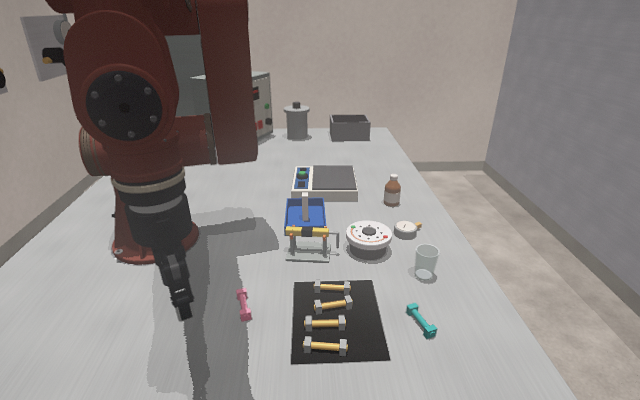

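View pics/a_wrist.png

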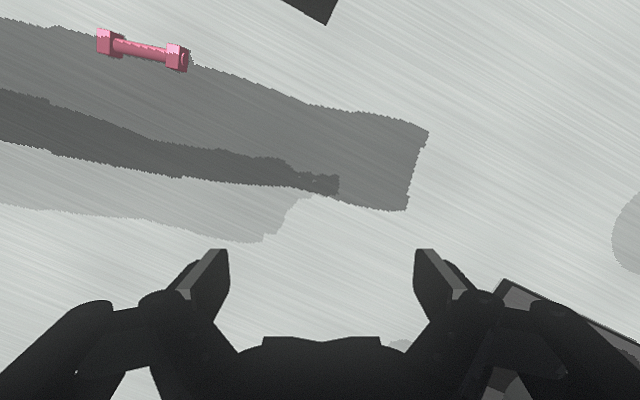

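```bash
cat > h.py <<'E'
from plant import robot
import cv2, numpy as np
def unproj(cal,pts,z):
    pts=np.asarray(pts,float).reshape(-1,2); z=np.broadcast_to(np.asarray(z,float),(len(pts),))
    f=200/np.tan(np.radians(cal['vertical_fov']/2))
    K=np.array([[f,0,cal['cx']],[0,f,cal['cy']],[0,0,1]])
    u=cv2.undistortPoints(pts.reshape(-1,1,2),K,np.array([cal['k1'],0,0,0])).reshape(-1,2)
    R,_=cv2.Rodrigues(np.asarray(cal['rvec'])); C=-R.T@np.asarray(cal['tvec'])
    d=np.c_[u,np.ones(len(u))]@R
    s=(z-C[2])/d[:,2]
    return C+d*s[:,None]
def proj(cal,P):
    f=200/np.tan(np.radians(cal['vertical_fov']/2))
    K=np.array([[f,0,cal['cx']],[0,f,cal['cy']],[0,0,1]])
    p,_=cv2.projectPoints(np.asarray(P,float).reshape(-1,1,3),np.asarray(cal['rvec']),np.asarray(cal['tvec']),K,np.array([cal['k1'],0,0,0,0]))
    return p.reshape(-1,2)
def campos(cal):
    R,_=cv2.Rodrigues(np.asarray(cal['rvec'])); return -R.T@np.asarray(cal['tvec'])
def blobs(mask,amin=30):
    n,l,s,c=cv2.connectedComponentsWithStats(mask.astype(np.uint8))
    out=[]
    for i in range(1,n):
        if s[i,4]>=amin:
            cn,_=cv2.findContours((l==i).astype(np.uint8),cv2.RETR_EXTERNAL,cv2.CHAIN_APPROX_NONE)
            out.append((s[i,4],c[i],cv2.minAreaRect(cn[0]),cn[0]))
    return sorted(out,key=lambda o:-o[0])
def snap(n,name):
    cal=robot.get_calibration(n); im=robot.grab_frame(n); cv2.imwrite(f"pics/{name}.png",im)
    np.savez(f"pics/{name}.npz",**{k:np.asarray(v) for k,v in cal.items()})
    return cal,im
E
python3 - <<'E'
from h import *
im=cv2.imread('pics/a_top.png'); cal=robot.get_calibration('top')
print('cam',campos(cal), 'wrist',campos(robot.get_calibration('wrist')))
for n,p,z in [('stud',(401,204),.012),('stud',(420,206),.012),('stud',(436,211),.012),('stud',(456,212),.012),('post',(292,218),.096),('btn',(214,220),.05),('flange',(349,165),.06),('wand',(351,217),.08),('beaker',(388,128),0),('gauge',(325,128),0),('bottle',(264,125),0),('mat tl',(389,173),0),('mat br',(464,235),0),('dr tl',(185,156),.044),('dr br',(252,235),.044),('tray tl',(264,200),.034),('tray br',(323,240),.034)]:
    print(n,unproj(cal,p,z)[0].round(3))
c=cv2.resize(im[100:290,170:480],None,fx=2.5,fy=2.5,interpolation=cv2.INTER_CUBIC); cv2.imwrite('pics/crop1.png',c)
E
```

```text
cam [0.32411887 0.02093337 1.48723669] wrist [ 0.32525888 -0.5076306   0.37208683]
stud [ 0.513 -0.262  0.012]
stud [ 0.507 -0.324  0.012]
stud [ 0.492 -0.377  0.012]
stud [ 0.49  -0.442  0.012]
post [0.452 0.09  0.096]
btn [0.445 0.339 0.05 ]
flange [ 0.63  -0.086  0.06 ]
wand [ 0.46  -0.093  0.08 ]
beaker [ 0.773 -0.222  0.   ]
gauge [ 0.768 -0.009  0.   ]
bottle [0.774 0.198 0.   ]
mat tl [ 0.618 -0.225  0.   ]
mat br [ 0.416 -0.47   0.   ]
dr tl [0.652 0.445 0.044]
dr br [0.4   0.218 0.044]
tray tl [0.514 0.185 0.034]
tray br [ 0.389 -0.007  0.034]
```

View pics/crop1.png

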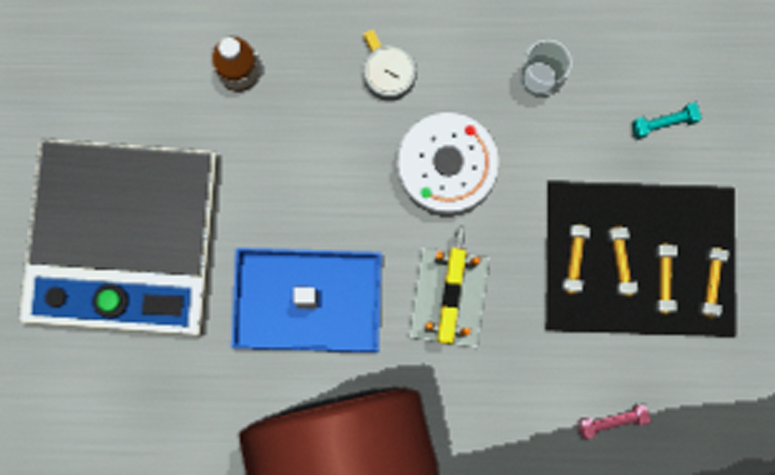

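```bash
python3 - <<'E'
from h import *
print(robot.tip_reach)
for nm,p in [('s_mat',(0.40,-0.34,0.30)),('s_mid',(0.43,-0.09,0.33)),('s_dry',(0.43,0.26,0.33))]:
    robot.move_pose(p,[180,0,0]); snap('wrist',nm); print(nm,robot.observe()['time'],robot.observe()['tool_pos'],campos(robot.get_calibration('wrist')))
snap('top','top2')
E
```

```text
0.0726
s_mat 1.1417 [ 0.39961424 -0.34090509  0.29992665] [ 0.46500534 -0.34066738  0.3686871 ]
s_mid 2.1833 [ 0.4300742  -0.09128564  0.32963013] [ 0.49550564 -0.09112372  0.39837159]
s_dry 6.7583 [0.43004174 0.25991882 0.32999328] [0.49541946 0.26015559 0.39876802]
```

View pics/s_mat.png

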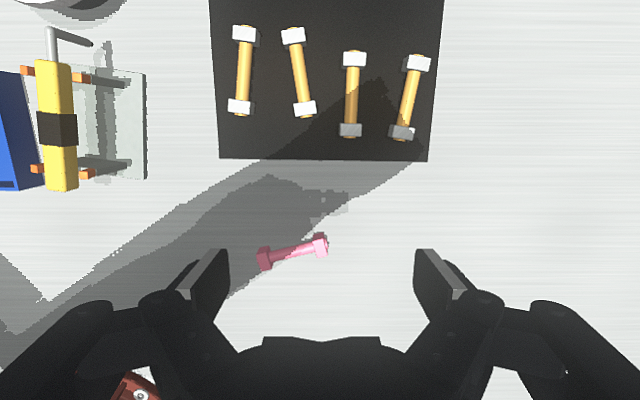

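View pics/s_mid.png

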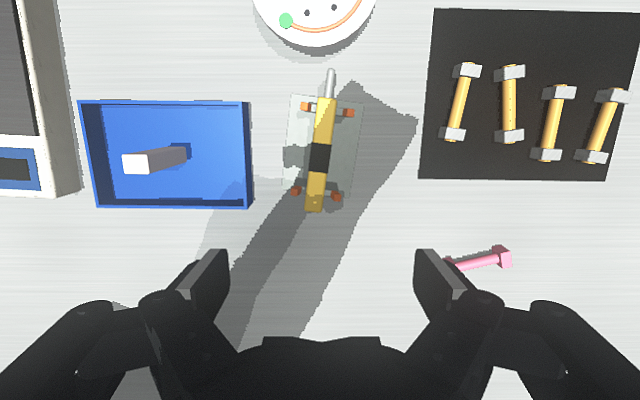

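View pics/s_dry.png

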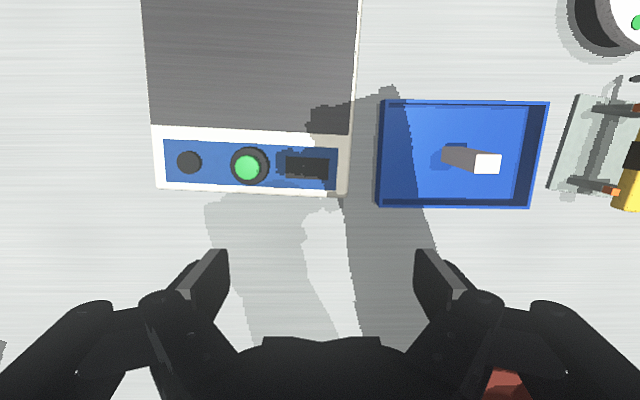

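View pics/top2.png

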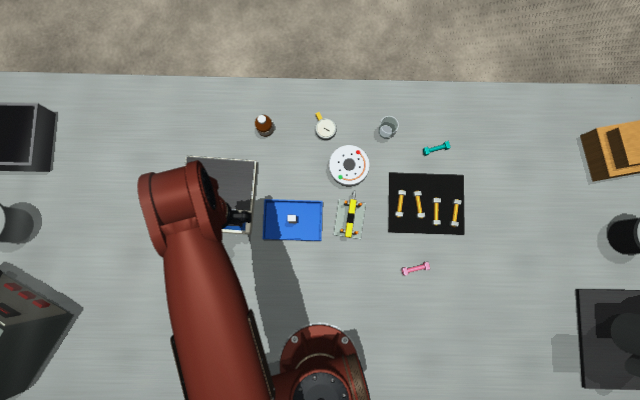

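```bash
cat >> h.py <<'E'
def studs(im,cal,z=0.016,amin=60):
    hsv=cv2.cvtColor(im,cv2.COLOR_BGR2HSV)
    m=cv2.inRange(hsv,(14,90,70),(27,255,255))
    out=[]
    for a,c,r,cn in blobs(cv2.morphologyEx(m,cv2.MORPH_CLOSE,np.ones((3,3))),amin):
        bx=cv2.boxPoints(r)
        e=[np.linalg.norm(bx[1]-bx[0]),np.linalg.norm(bx[2]-bx[1])]
        i=int(np.argmax(e)); d=bx[i+1]-bx[i]; d/=np.linalg.norm(d); L=max(e)
        ctr=np.array(r[0])
        P=unproj(cal,[ctr-d*L/2,ctr+d*L/2],z); v=P[1]-P[0]
        yaw=np.degrees(np.arctan2(v[1],v[0])); yaw=(yaw+90)%180-90
        out.append(dict(px=ctr.round(0),pos=P.mean(0)[:2],yaw=yaw,L=np.linalg.norm(v),W=min(e)/max(e)*np.linalg.norm(v)))
    return out
def ldcal(n): return dict(np.load(f'pics/{n}.npz'))
E
python3 - <<'E'
from h import *
for n in ['s_mat','s_mid','top2']:
    im=cv2.imread(f'pics/{n}.png'); cal=ldcal(n)
    print(n)
    for s in studs(im,cal,amin=20): print(s['px'],s['pos'].round(4),round(s['yaw'],1),round(s['L'],4),round(s['W'],4))
for n in ['s_mid','s_dry']:
    im=cv2.imread(f'pics/{n}.png'); cal=ldcal(n); hsv=cv2.cvtColor(im,cv2.COLOR_BGR2HSV)
    m=cv2.inRange(hsv,(100,120,40),(122,255,255))
    for a,c,r,cn in blobs(m,1500):
        bx=cv2.boxPoints(r); P=unproj(cal,bx,0.034); print(n,'blue',a,c.round(),P[:,:2].round(3).tolist(),P.mean(0).round(4), np.linalg.norm(P[1]-P[0]),np.linalg.norm(P[2]-P[1]))
    m=cv2.inRange(hsv,(50,80,60),(80,255,255))
    for a,c,r,cn in blobs(m,80):
        print(n,'green',a,c.round(),unproj(cal,c,0.056).round(4),unproj(cal,c,0.06).round(4))
E
```

```text
s_mat
[58. 86.] [ 0.4984 -0.0539] -12.4 0.0566 0.0492
[ 72. 167.] [ 0.4098 -0.0515] -5.6 0.0533 0.0318
[351.  94.] [ 0.4899 -0.3732] -1.3 0.0581 0.0138
[408.  98.] [ 0.4865 -0.4349] -9.1 0.0586 0.0138
[243.  71.] [ 0.5133 -0.2572] -8.1 0.058 0.0139
[299.  72.] [ 0.512  -0.3171] 9.2 0.0577 0.0134
[23. 70.] [ 0.5158 -0.0202] -13.9 0.0072 0.0062
[ 34. 168.] [ 0.4088 -0.0058] -13.7 0.0084 0.006
[306. 116.] [ 0.4675 -0.3236] -89.9 0.0133 0.0022
[349. 137.] [ 0.4448 -0.3717] -89.9 0.0135 0.0022
[399. 139.] [ 0.4422 -0.428 ] 81.0 0.0139 0.0022
[240. 114.] [ 0.4695 -0.2513] -90.0 0.0144 0.0022
s_mid
[601. 126.] [ 0.4868 -0.4316] -8.5 0.0611 0.0168
[315. 191.] [ 0.4047 -0.083 ] -6.7 0.0528 0.0245
[324. 120.] [ 0.4924 -0.0945] -7.7 0.054 0.0225
[552. 123.] [ 0.4899 -0.3698] -1.0 0.0592 0.0165
[459. 102.] [ 0.5141 -0.2541] -7.9 0.0584 0.014
[508. 104.] [ 0.511 -0.314] 9.0 0.0588 0.015
[303. 106.] [ 0.5097 -0.0699] -12.6 0.0074 0.0072
[355.   6.] [ 0.6147 -0.1282] -35.8 0.0159 0.002
[560.  84.] [ 0.5342 -0.3707] -89.7 0.0154 0.0012
[450. 140.] [ 0.4699 -0.248 ] -89.9 0.0135 0.0025
[544. 160.] [ 
[... 489 characters left out ...]
99 [176. 152.] [[0.516, 0.186], [0.515, -0.013], [0.388, -0.006], [0.388, 0.212]] [0.452  0.0949 0.034 ] 0.19873368745199338 0.12714172124529965
s_mid green 160 [285.  20.] [[ 0.5898 -0.0551  0.056 ]] [[ 0.5887 -0.0556  0.06  ]]
s_dry blue 15176 [455. 152.] [[0.39, 0.194], [0.517, 0.198], [0.515, 0.002], [0.387, -0.021]] [0.4523 0.0932 0.034 ] 0.12682582265947254 0.19635867849929192
s_dry blue 3585 [228. 164.] [[0.422, 0.454], [0.472, 0.445], [0.463, 0.254], [0.412, 0.257]] [0.4424 0.3524 0.034 ] 0.0508316197630849 0.190686845018601
s_dry green 500 [247. 167.] [[0.4426 0.3435 0.056 ]] [[0.4432 0.3425 0.06  ]]
s_dry green 106 [636.  22.] [[ 0.5897 -0.0562  0.056 ]] [[ 0.5886 -0.0525  0.06  ]]
```

```bash
python3 - <<'E'
from h import *
ims={n:(cv2.imread(f'pics/{n}.png'),ldcal(n)) for n in ['s_mid','s_dry']}
for n,(x0,y0,x1,y1) in [('s_mid',(115,140,155,185)),('s_dry',(465,140,510,185))]:
    im,cal=ims[n]
    sub=im[y0:y1,x0:x1]; m=(sub.min(2)>200)
    a,c,r,cn=blobs(m,50)[0]; bx=cv2.boxPoints(r)+[x0,y0]
    P=unproj(cal,bx,0.096); print(n,'post',a,(c+[x0,y0]).round(1),unproj(cal,c+[x0,y0],0.096).round(4),P[:,:2].round(4).tolist())
for n in ims:
    im,_=ims[n]; x=70 if n=='s_mid' else 370
    cv2.imwrite(f'pics/{n}_c.png',cv2.resize(im[90:220,x:x+190],None,fx=4,fy=4,interpolation=cv2.INTER_CUBIC))
im=ims['s_dry'][0]; cv2.imwrite('pics/s_dry_d.png',cv2.resize(im[0:210,130:380],None,fx=3,fy=2.8,interpolation=cv2.INTER_CUBIC))
E
```

```text
s_mid post 481 [135. 164.] [[0.452  0.0932 0.096 ]] [[0.4429, 0.1078], [0.4618, 0.1046], [0.4618, 0.0789], [0.4429, 0.0817]]
s_dry post 502 [487.3 163.6] [[0.4524 0.0958 0.096 ]] [[0.4618, 0.1103], [0.4618, 0.0837], [0.443, 0.0808], [0.443, 0.1079]]
```

View pics/s_mid_c.png

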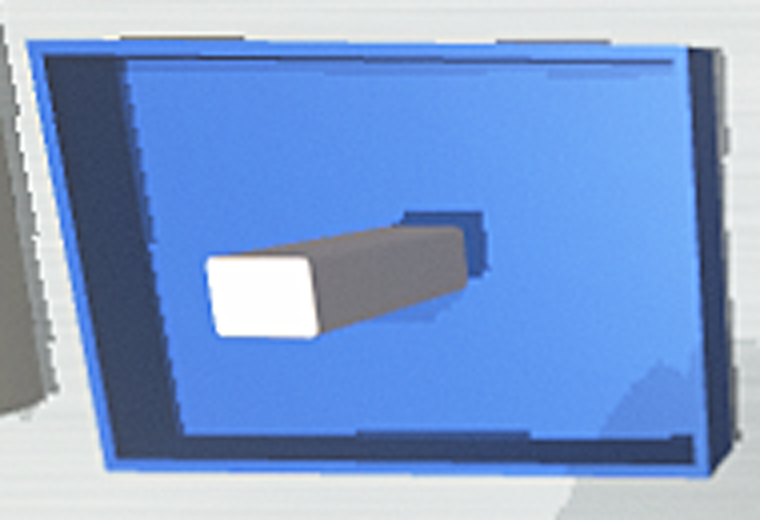

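View pics/s_dry_c.png

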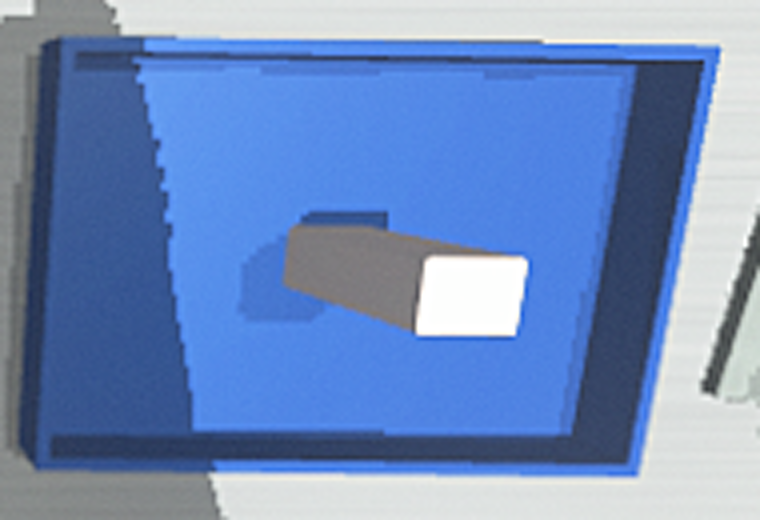

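```bash
python3 - <<'E'
from h import *
for n,x,c in [('s_mid',70,[(27,40),(688,46),(708,476),(107,470)]),('s_dry',370,[(62,37),(720,46),(637,476),(42,470)])]:
    P=unproj(ldcal(n),np.array(c)/4+[x,90]-.4,0.034)[:,:2]
    print(n,P.round(4).tolist(),P.mean(0).round(4),[round(float(np.linalg.norm(P[i]-P[i-1])),4) for i in range(4)])
    v=P[0]-P[1]+P[3]-P[2]; u=P[0]-P[3]+P[1]-P[2]
    print('yaw y-edge',-np.degrees(np.arctan2(v[0],v[1])),'x-edge',np.degrees(np.arctan2(u[1],u[0])))
E
```

```text
s_mid [[0.5163, 0.1865], [0.5141, -0.0011], [0.3876, 0.0012], [0.3895, 0.1878]] [0.4519 0.0936] [0.1268, 0.1876, 0.1266, 0.1866]
yaw y-edge -0.6104832124245103 x-edge -0.8198172743866372
s_dry [[0.5166, 0.1881], [0.5148, 0.0012], [0.3877, 0.0024], [0.3895, 0.1873]] [0.4521 0.0948] [0.1271, 0.1869, 0.127, 0.1849]
yaw y-edge -0.5576168922753231 x-edge -0.09049267873616161
```

View pics/s_dry_d.png

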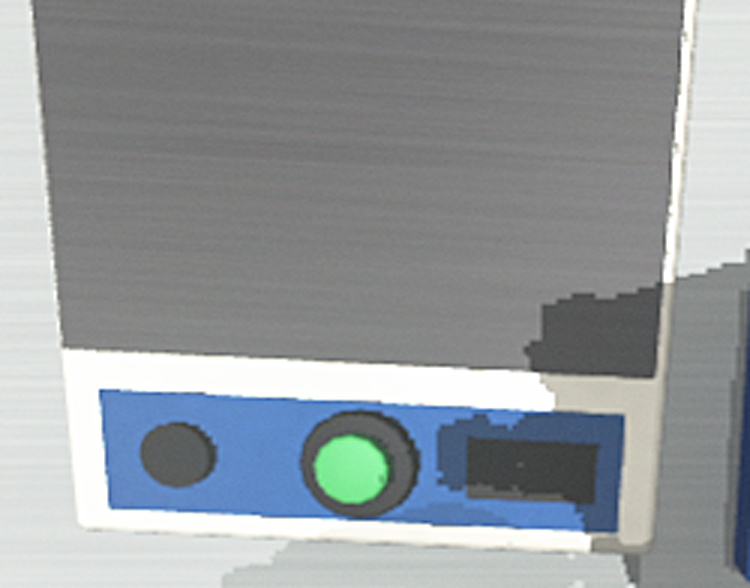

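```bash
python3 - <<'E'
from h import *
robot.move_pose((0.46,0.33,0.42),[180,0,0]); cal,im=snap('wrist','s_dry2')
cv2.imwrite('pics/s_dry2_c.png',cv2.resize(im[0:240,180:460],None,fx=2.5,fy=2.5,interpolation=cv2.INTER_CUBIC))
# back to mat for a fresh look
robot.move_pose((0.40,-0.34,0.28),[180,0,0]); cal,im=snap('wrist','m1')
print(robot.observe()['time'])
for s in studs(im,cal): 
    if s['L']>.05: print(s['px'],s['pos'].round(4),round(s['yaw'],1),round(s['L'],4),round(s['W'],4))
E
```

```text
11.5333
[39. 84.] [ 0.4984 -0.0503] -13.2 0.0584 0.0495
[ 55. 171.] [ 0.4095 -0.0467] -5.7 0.0546 0.0346
[354.  93.] [ 0.4897 -0.3732] -1.3 0.0586 0.0138
[299.  70.] [ 0.5119 -0.3171] 9.0 0.0581 0.0135
[414.  97.] [ 0.4864 -0.435 ] -8.6 0.0587 0.0139
[244.  69.] [ 0.5129 -0.2615] -7.7 0.0576 0.0061
[235.  67.] [ 0.5141 -0.2525] -9.0 0.0579 0.0054
```

View pics/s_dry2_c.png

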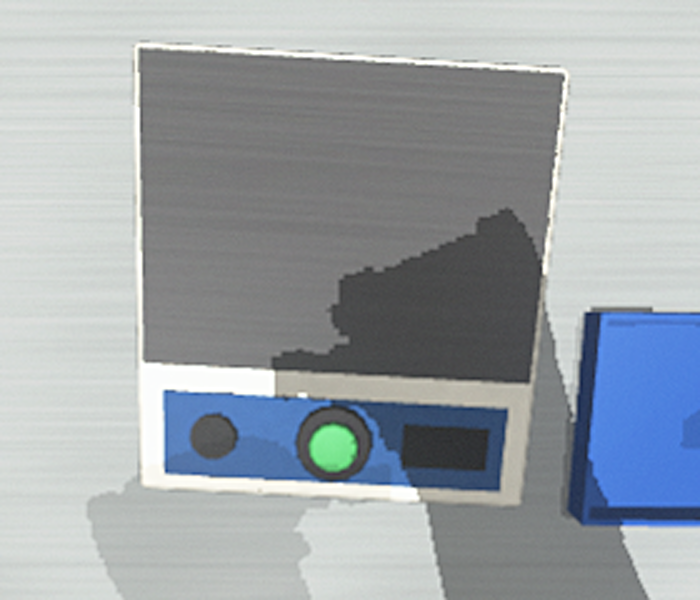

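View pics/m1.png

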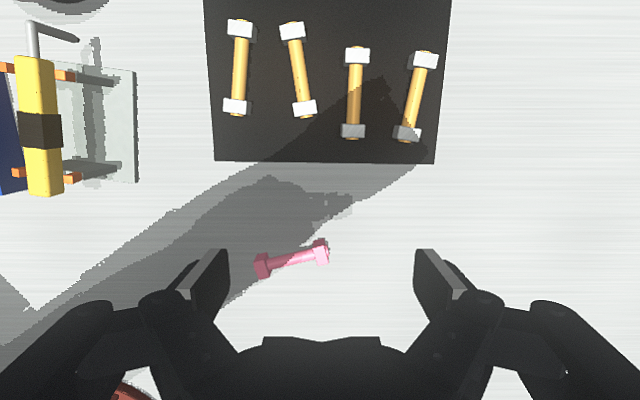

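```bash
cat >> h.py <<'E'
TRAY=np.array([0.452,0.094]); TYAW=-0.5
def look():
    cal,im=snap('wrist','look_%d'%int(robot.observe()['time']*10))
    return [s for s in studs(im,cal) if s['L']>.05 and s['W']>.011 and s['W']<.018 and s['pos'][1]<-0.18]
def pick(pos,yaw,zt=0.076,w=0.040):
    robot.set_gripper(w)
    robot.move_pose((pos[0],pos[1],0.15),[180,0,yaw])
    g=robot.line_to((pos[0],pos[1],zt),vel=0.12,guard=15)
    robot.set_gripper(0.0)
    o=robot.observe(); print('guard',g,'tcp',o['tool_pos'].round(4),'width',round(o['gripper_width'],4),'t',o['time'])
    robot.line_to((pos[0],pos[1],0.25),vel=0.25)
    o=robot.observe(); print('lifted width',round(o['gripper_width'],4),'F',o['ft_force'].round(2))
    return o['gripper_width']
def place(dy,zt,op):
    c,s=np.cos(np.radians(TYAW)),np.sin(np.radians(TYAW))
    p=TRAY+np.array([-s*dy,c*dy])
    robot.move_pose((p[0],p[1],0.25),[180,0,TYAW])
    robot.line_to((p[0],p[1],0.125),vel=0.25)
    g=robot.line_to((p[0],p[1],zt),vel=0.06,guard=8)
    robot.set_gripper(op); robot.pause(0.15)
    o=robot.observe(); print('guard',g,o['tool_pos'].round(4),'w',round(o['gripper_width'],4))
    robot.line_to((p[0],p[1],0.2),vel=0.2)
    print('t',robot.observe()['time'])
E
python3 - <<'E'
from h import *
cal=ldcal('s_dry2')
c=np.array([(139,48),(567,74),(530,383),(144,363)])/2.5+[180,0]
P=unproj(cal,c,0.05)[:,:2]; print(P.round(4).tolist(),P.mean(0),[round(float(np.linalg.norm(P[i]-P[i-1])),4) for i in range(4)])
w=P[0]-P[1]+P[3]-P[2]; print('yaw',-np.degrees(np.arctan2(w[0],w[1])))
print('btn',unproj(cal,np.array([333,447])/2.5+[180,0],0.056))
S=look(); 
for s in S: print(s['pos'].round(4),round(s['yaw'],1))
s=min(S,key=lambda s:s['pos'][1])
pick(s['pos'],s['yaw'])
snap('wrist','held1')
E
```

```text
[[0.6474, 0.4397], [0.6357, 0.2206], [0.4778, 0.23], [0.4886, 0.4479]] [0.56236347 0.33454293] [0.159, 0.2195, 0.1582, 0.2183]
yaw -2.9450437268735175
btn [[0.44187498 0.3416049  0.056     ]]
[ 0.4897 -0.3732] -1.2
[ 0.5119 -0.3171] 8.9
[ 0.4864 -0.4349] -8.7
guard False tcp [ 0.4868 -0.4355  0.0774] width 0.0116 t 13.9833
lifted width 0.0117 F [-0.22 -0.56 -1.34]
```

View pics/held1.png

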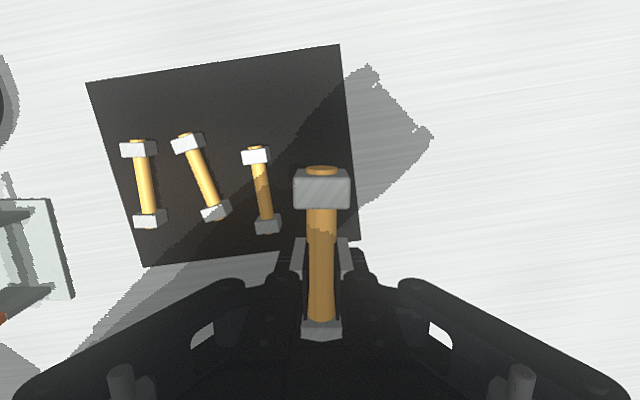

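```bash
python3 - <<'E'
from h import *
robot.move_pose((0.45,-0.2,0.25),[180,0,80]); cal,im=snap('side','prof')
p=proj(cal,[[0.45,-0.2,0.25],[0.45,-0.2,0.196],[0.45,-0.2,0.177],[0.40,-.2,.25],[.5,-.2,.25]]).round(); print(p)
x,y=p[0].astype(int); cv2.imwrite('pics/prof_c.png',cv2.resize(im[max(0,y-110):y+110,max(0,x-130):x+130],None,fx=3,fy=2.7))
E
```

```text
[[303. 190.]
 [304. 211.]
 [304. 218.]
 [281. 191.]
 [325. 190.]]
```

View pics/prof_c.png

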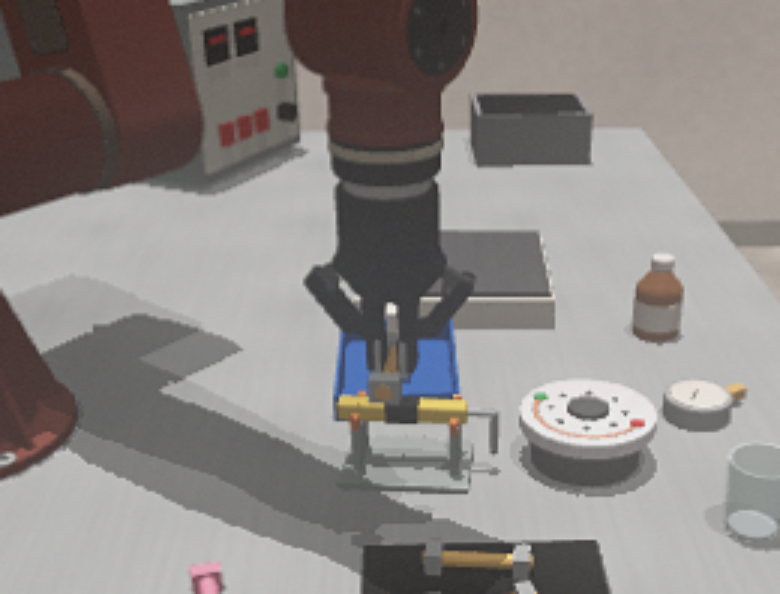

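```bash
cat >> h.py <<'E'
def place2(dy,lean,h,op=0.020):
    c,s=np.cos(np.radians(TYAW)),np.sin(np.radians(TYAW))
    p=TRAY+np.array([-s*dy,c*dy]); sg=np.sign(dy); t=np.radians(lean)
    ori=[180-sg*lean,0,TYAW]
    def at(hh): return np.array([p[0],p[1],hh])+0.065*np.array([-s*sg*np.sin(t),c*sg*np.sin(t),np.cos(t)])
    robot.move_pose(at(0.17),ori)
    robot.line_to(at(0.075),vel=0.2)
    g=robot.line_to(at(h),vel=0.06,guard=8)
    robot.set_gripper(op); robot.pause(0.1)
    o=robot.observe(); print('guard',g,o['tool_pos'].round(4),at(h).round(4),'w',round(o['gripper_width'],4))
    robot.line_to(at(0.11),vel=0.12)
    print('t',robot.observe()['time'])
E
python3 - <<'E'
from h import *
place2(65,0,0) if 0 else place2(0.065,8,0.034,0.019)
robot.move_pose((0.40,-0.04,0.30),[180,0,0]); cal,im=snap('wrist','p1')
robot.move_pose((0.40,-0.30,0.28),[180,0,0])
for s in look(): print(s['px'],s['pos'].round(4),round(s['yaw'],1))
print(robot.observe()['time'])
E
```

```text
guard False [0.4528 0.1681 0.0987] [0.4526 0.168  0.0984] w 0.0188
t 22.0667
[393.  94.] [ 0.4896 -0.3726] -1.5
[339.  70.] [ 0.5116 -0.3165] 8.6
[280.  68.] [ 0.5137 -0.2569] -7.6
27.8667
```

View pics/p1.png

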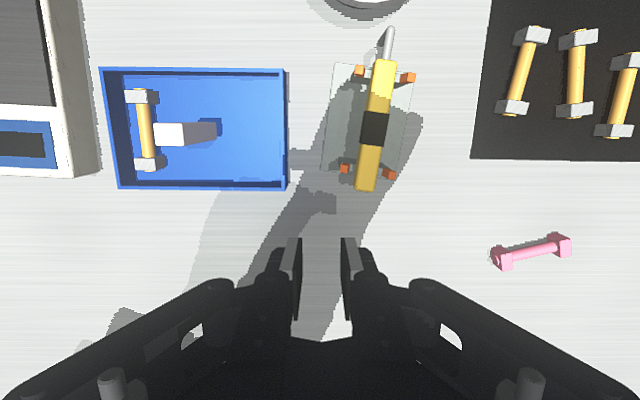

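```bash
python3 - <<'E'
from h import *
s=min(look(),key=lambda s:s['pos'][1]); print(s['pos'],s['yaw'])
if pick(s['pos'],s['yaw'])>0.008:
    place2(0.041,20,0.026,0.021)
robot.move_pose((0.40,-0.10,0.32),[180,0,0]); cal,im=snap('wrist','p2')
for s in look(): print(s['px'],s['pos'].round(4),round(s['yaw'],1))
print(robot.observe()['time'])
E
```

```text
[ 0.48964369 -0.37259892] -1.43650604249963
guard False tcp [ 0.4902 -0.3732  0.0774] width 0.0114 t 30.1167
lifted width 0.0114 F [ 0.93 -0.58 -1.21]
guard False [0.4529 0.1573 0.0878] [0.4526 0.1572 0.0871] w 0.0209
t 38.0583
[458.  73.] [ 0.5144 -0.2542] -8.0
[510.  76.] [ 0.5111 -0.3139] 9.0
42.6583
```

View pics/p2.png

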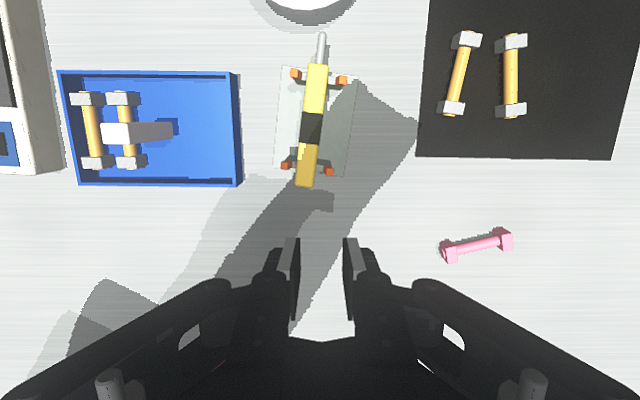

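```bash
python3 - <<'E'
from h import *
robot.move_pose((0.40,-0.29,0.28),[180,0,0])
S=look(); [print(s['pos'].round(4),round(s['yaw'],1)) for s in S]
s=min(S,key=lambda s:s['pos'][1])
if pick(s['pos'],s['yaw'])>0.008:
    place2(-0.065,8,0.034,0.019)
robot.move_pose((0.40,-0.20,0.30),[180,0,0]); cal,im=snap('wrist','p3')
for s in look(): print(s['px'],s['pos'].round(4),round(s['yaw'],1))
print(robot.observe()['time'])
E
```

```text
[ 0.5118 -0.3164] 9.0
[ 0.5137 -0.2566] -8.3
guard False tcp [ 0.5123 -0.3169  0.0773] width 0.0116 t 45.6917
lifted width 0.0114 F [ 0.01  0.23 -0.49]
guard False [0.4515 0.0199 0.0986] [0.4514 0.02   0.0984] w 0.0191
t 50.4417
[375.  70.] [ 0.5141 -0.2555] -8.1
51.575
```

View pics/p3.png

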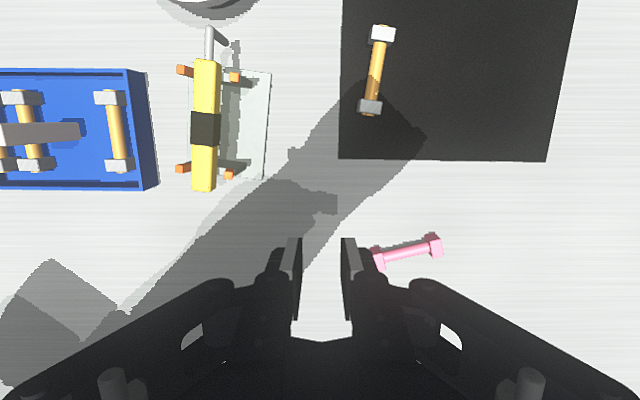

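```bash
python3 - <<'E'
from h import *
robot.move_pose((0.40,-0.25,0.28),[180,0,0])
S=look(); [print(s['pos'].round(4),round(s['yaw'],1)) for s in S]
s=min(S,key=lambda s:s['pos'][1])
if pick(s['pos'],s['yaw'])>0.008:
    place2(-0.041,20,0.026,0.021)
robot.move_pose((0.40,0.09,0.30),[180,0,0]); cal,im=snap('wrist','p4')
print(robot.observe()['time'])
cv2.imwrite('pics/p4_c.png',cv2.resize(im[20:240,190:460],None,fx=2.5,fy=2.5)); snap('top','t4')
E
```

```text
[ 0.5138 -0.2562] -8.4
guard False tcp [ 0.5144 -0.2567  0.0773] width 0.0118 t 54.15
lifted width 0.0117 F [ 0.26 -0.6  -1.12]
guard False [0.4518 0.0308 0.0877] [0.4514 0.0308 0.0871] w 0.0212
t 58.9917
59.6667
```

View pics/p4_c.png

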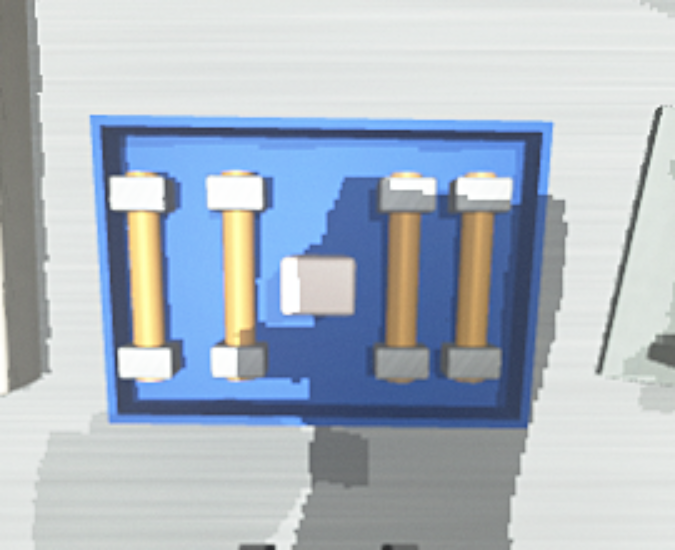

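View pics/t4.png

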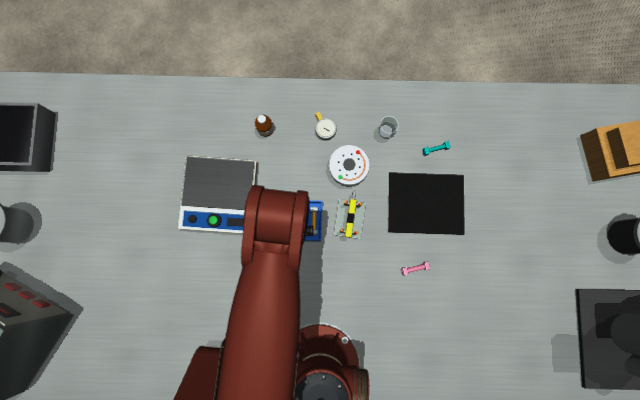

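```bash
python3 - <<'E'
from h import *
im=cv2.imread('pics/p4.png'); cal=ldcal('p4')
print(unproj(cal,np.array([[281,256],[355,256],[355,314],[281,314]])/2.5+[190,20],0.096).round(4))
c=np.array([(91,115),(552,122),(527,427),(109,421)])/2.5+[190,20]
P=unproj(cal,c,0.034)[:,:2]; print(P.round(4).tolist(),P.mean(0).round(4)); w=P[0]-P[1]+P[3]-P[2]; print('yaw',-np.degrees(np.arctan2(w[0],w[1])))
ctr=P.mean(0)
robot.set_gripper(0.06)
robot.move_pose((ctr[0],ctr[1],0.2),[180,0,-0.5])
g=robot.line_to((ctr[0],ctr[1],0.122),vel=0.1,guard=10)
robot.set_gripper(0.0); o=robot.observe(); print(g,o['gripper_width'],o['tool_pos'],o['time'])
robot.line_to((ctr[0],ctr[1],0.14),vel=0.04)
robot.pause(0.3); o=robot.observe(); print(o['gripper_width'],o['ft_force'],o['torque'])
snap('side','lift')
E
```

```text
[[0.4618 0.107  0.096 ]
 [0.4619 0.0816 0.096 ]
 [0.4422 0.0814 0.096 ]
 [0.4422 0.1073 0.096 ]]
[[0.516, 0.1866], [0.5138, 0.0006], [0.3874, 0.0019], [0.3896, 0.1883]] [0.4517 0.0943]
yaw -0.6817883643984742
False 0.025733242894087415 [0.45212663 0.0942622  0.12266534] 62.0333
0.025301441771531125 [-0.52585218 -0.06768697 -6.12813271] [ 0.02200698  0.01979724 -0.00010343]
```

View pics/lift.png

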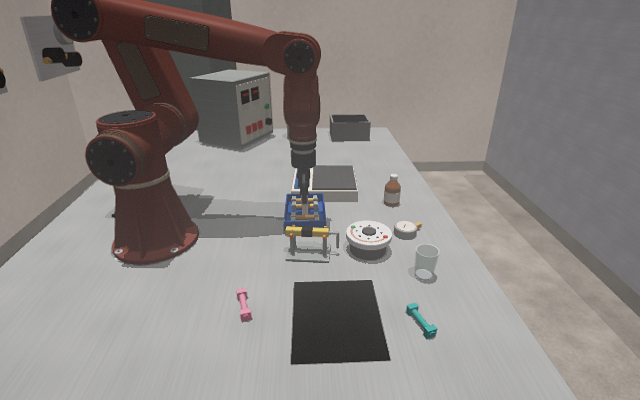

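```bash
python3 - <<'E'
from h import *
robot.line_to((0.4517,0.0943,0.25),vel=0.1)
robot.line_to((0.5624,0.3345,0.25),vel=0.12,rotation=[180,0,-2.9])
snap('side','carry')
robot.line_to((0.5624,0.3345,0.185),vel=0.08)
g=robot.line_to((0.5624,0.3345,0.1725),vel=0.02,guard=4); o=robot.observe(); print(g,o['tool_pos'],o['ft_force'])
robot.set_gripper(0.06); robot.pause(0.3)
robot.line_to((0.5624,0.3345,0.25),vel=0.12)
robot.move_pose((0.46,0.33,0.42),[180,0,0]); cal,im=snap('wrist','onplate')
cv2.imwrite('pics/onplate_c.png',cv2.resize(im[0:240,180:460],None,fx=2.5,fy=2.5,interpolation=cv2.INTER_CUBIC))
print(robot.observe()['time'])
E
```

```text
Traceback (most recent call last):
plant.IKError: the arm cannot follow that straight line within its joint ranges
```

```bash
python3 - <<'E'
from h import *
o=robot.observe(); print(o['q'].round(1),o['tool_pos'].round(3),o['tcp_rot'].round(1))
for t in [0,.25,.5,.75,1]:
    p=np.array([.4517,.0943,.25])*(1-t)+np.array([.5624,.3345,.25])*t
    for y in (-2.9,177.1): 
        q=robot.ik(p,[180,0,y]); print(t,y,None if q is None else np.round(q,1))
E
```

```text
[ -4.5 -18.9 -23.3  85.7  -0.  176. ] [0.451 0.094 0.249] [-1.8e+02  1.0e-01 -5.0e-01]
0 -2.9 [ -4.5 -19.  -23.2  85.7   0.  178.4]
0 177.1 [ -4.5 -19.  -23.2  85.7   0.   -1.6]
0.25 -2.9 [   2.9  -11.2  -16.7   84.5    0.  -174.2]
0.25 177.1 [  2.9 -11.2 -16.7  84.5   0.    5.8]
0.5 -2.9 [   9.3   -2.9   -9.    83.9    0.  -167.8]
0.5 177.1 [ 9.3 -2.9 -9.  83.9  0.  12.2]
0.75 -2.9 [ 1.470e+01  5.900e+00 -1.000e-01  8.400e+01  0.000e+00 -1.624e+02]
0.75 177.1 [14.7  5.9 -0.1 84.   0.  17.6]
1 -2.9 [  19.3   15.3   10.4   85.1    0.  -157.8]
1 177.1 [19.3 15.3 10.4 85.1  0.  22.2]
```

```bash
python3 - <<'E'
from h import *
q=np.array(robot.observe()['q']); t0=robot.observe()['time']
for a in np.linspace(176,-1.6,10)[1:]:
    q[5]=a; robot.goto_joints(list(q))
o=robot.observe(); print(o['time']-t0,o['tool_pos'],o['tcp_rot'],o['gripper_width'])
robot.line_to((0.5624,0.3345,0.25),vel=0.12,rotation=[180,0,177.1])
o=robot.observe(); print(o['time'],o['q'].round(1),o['torque'].round(3))
snap('side','carry'); snap('wrist','carryw')
E
```

```text
3.825000000000003 [0.45139118 0.09431349 0.24922106] [ 1.79998787e+02 -7.07451879e-02  1.76666327e+02] 0.025438918466265437
70.4167 [19.3 15.3 10.4 85.1 -0.  22.2] [0.008 0.007 0.014]
```

View pics/carry.png

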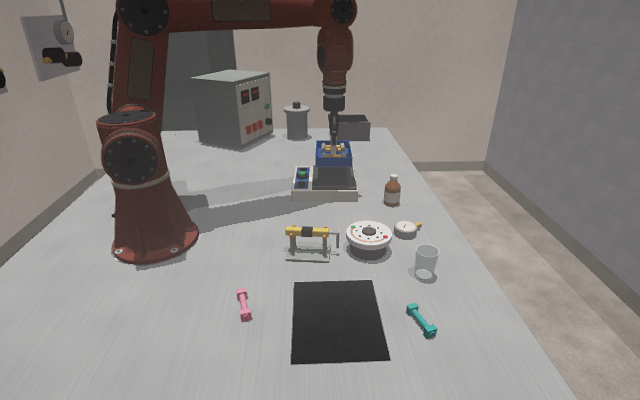

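View pics/carryw.png

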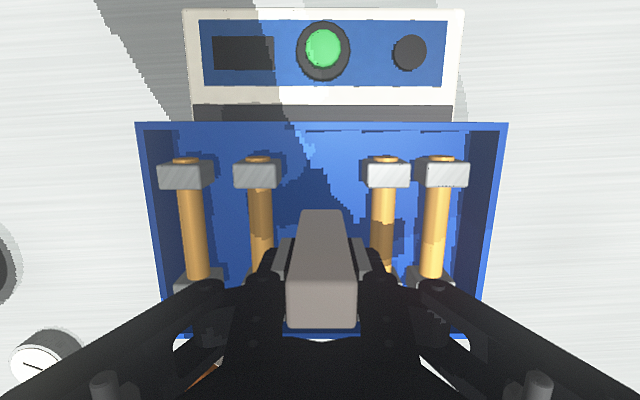

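```bash
python3 - <<'E'
from h import *
robot.line_to((0.5624,0.3345,0.185),vel=0.08)
g=robot.line_to((0.5624,0.3345,0.1725),vel=0.02,guard=4); o=robot.observe(); print(g,o['tool_pos'],o['ft_force'])
robot.set_gripper(0.06); robot.pause(0.3)
robot.line_to((0.5624,0.3345,0.25),vel=0.12)
robot.move_pose((0.68,0.33,0.36),[180,0,180]); 
cal,im=snap('wrist','onplate')
print(robot.observe()['time'])
E
```

```text
True [0.56223218 0.33439029 0.17272811] [ 0.33838057 -0.71594002  6.43600975]
74.5583
```

View pics/onplate.png

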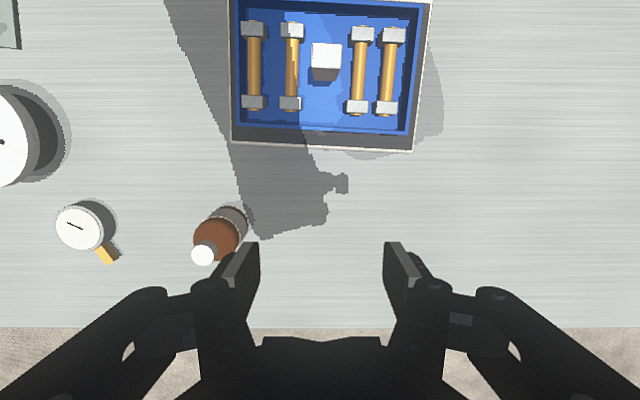

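```bash
python3 - <<'E'
from h import *
cal=ldcal('onplate'); print('post',unproj(cal,[[326,56]],0.146).round(4))
robot.set_gripper(0.0)
robot.move_pose((0.442,0.3415,0.18),[180,0,177.1])
cal,im=snap('wrist','btn')
g=robot.line_to((0.442,0.3415,0.108),vel=0.03,guard=9); o=robot.observe(); print(g,o['tool_pos'],o['ft_force'].round(2),o['tool_pos'][2]-.0726)
robot.pause(0.2); o=robot.observe(); print(o['tool_pos'],o['ft_force'].round(2)); snap('side','press')
robot.line_to((0.442,0.3415,0.2),vel=0.15)
robot.move_pose((0.44,0.3415,0.36),[180,0,0]); cal,im=snap('wrist','after')
print(robot.observe()['time'])
E
```

```text
post [[0.5611 0.3347 0.146 ]]
True [0.44200736 0.34151496 0.13264567] [-1.29 -0.69  7.64] 0.06004566979542009
[0.4419974  0.34150516 0.13258047] [-2.53 -2.13  9.41]
81.65
```

View pics/after.png

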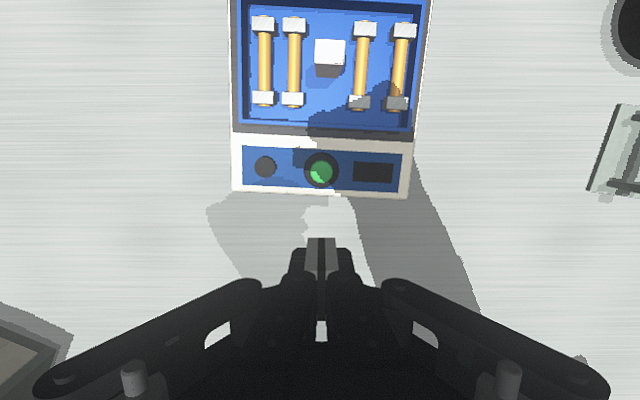

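View pics/btn.png

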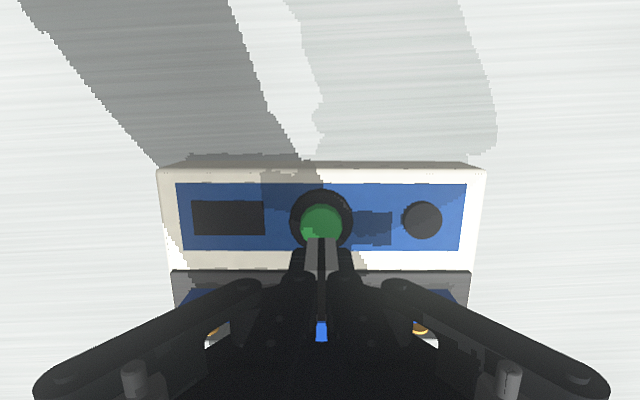

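```bash
python3 - <<'E'
from h import *
rays=[]
for n in ['s_dry','s_dry2','after','carryw','btn']:
    im=cv2.imread(f'pics/{n}.png'); cal=ldcal(n); hsv=cv2.cvtColor(im,cv2.COLOR_BGR2HSV)
    m=cv2.inRange(hsv,(50,80,60),(80,255,255)); b=blobs(m,80)[0]
    x,y,w,h=cv2.boundingRect(b[3]); c=(x+w/2-.5,y+h/2-.5)
    print(n,np.round(c),w,h,[unproj(cal,c,z)[0][:2].round(4).tolist() for z in (.05,.056,.062,.068)])
    C=campos(cal); d=unproj(cal,c,0.05)[0]-C; rays.append((C,d/np.linalg.norm(d)))
A=sum(np.eye(3)-np.outer(d,d) for C,d in rays); B=sum((np.eye(3)-np.outer(d,d))@C for C,d in rays)
print('tri',np.linalg.solve(A,B))
E
```

```text
s_dry [246. 167.] 26 25 [[0.4417, 0.3453], [0.4426, 0.3438], [0.4435, 0.3424], [0.4444, 0.3409]]
s_dry2 [312. 178.] 20 20 [[0.4412, 0.3428], [0.4423, 0.3426], [0.4435, 0.3424], [0.4446, 0.3423]]
after [321. 172.] 23 24 [[0.4413, 0.3419], [0.4423, 0.3419], [0.4434, 0.3419], [0.4444, 0.3418]]
carryw [322.  48.] 36 40 [[0.4412, 0.3419], [0.4424, 0.3418], [0.4436, 0.3417], [0.4448, 0.3416]]
btn [321. 222.] 43 38 [[0.4449, 0.3422], [0.4428, 0.3423], [0.4408, 0.3423], [0.4387, 0.3424]]
tri [0.44265185 0.3423579  0.05795321]
```

```bash
python3 - <<'E'
from h import *
im=cv2.imread('pics/press.png');cv2.imwrite('pics/press_c.png',cv2.resize(im[120:220,250:380],None,fx=6,fy=6,interpolation=cv2.INTER_CUBIC))
E
```

```text
(no output)
```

View pics/press_c.png

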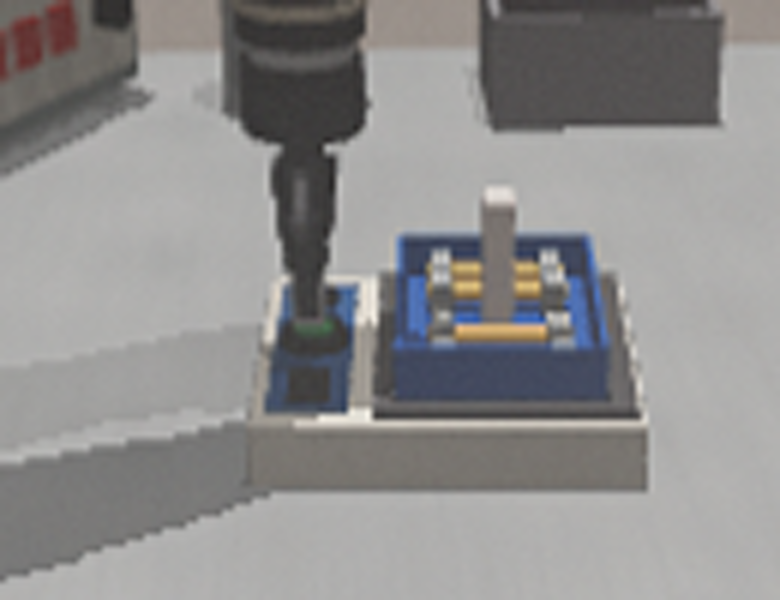

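```bash
python3 - <<'E'
from h import *
p=(0.443,0.342)
robot.move_pose((*p,0.18),[180,0,177.1])
z=0.15; robot.line_to((*p,0.145),vel=0.1); f0=robot.observe()['ft_force'][2]
z=0.145
while z>0.12:
    z-=0.001; robot.line_to((*p,z),vel=0.03); o=robot.observe(); f=o['ft_force'][2]-f0
    if f>0.3: print(round(o['tool_pos'][2],4),round(f,2))
    if f>22: break
robot.pause(0.2)
robot.line_to((*p,0.2),vel=0.15); print(robot.observe()['time'])
E
```

```text
0.1382 1.52
0.1371 2.02
0.1361 2.36
0.1351 3.18
0.1341 4.1
0.1331 4.82
0.1326 8.76
0.1325 15.48
0.1323 23.88
89.4083
```

```bash
python3 - <<'E'
from h import *
robot.set_gripper(0.05)
robot.move_pose((0.57,-0.09,0.28),[180,0,180]); snap('wrist','w1')
robot.move_pose((0.70,-0.09,0.27),[180,0,180]); snap('wrist','f1')
print(robot.observe()['time'],robot.observe()['q'].round(1))
E
```

```text
92.325 [-17.9  25.   24.2  89.2  -0.  -17.9]
```

View pics/w1.png

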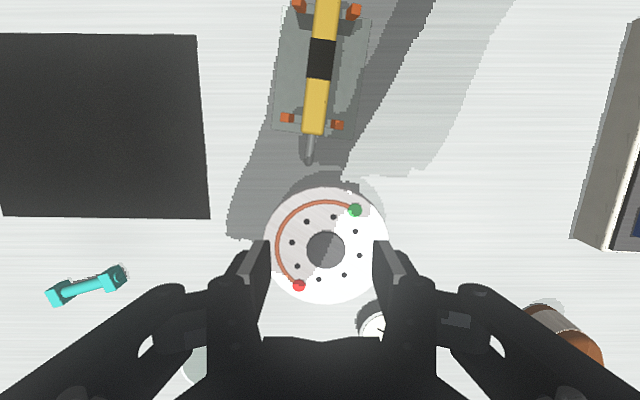

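View pics/f1.png

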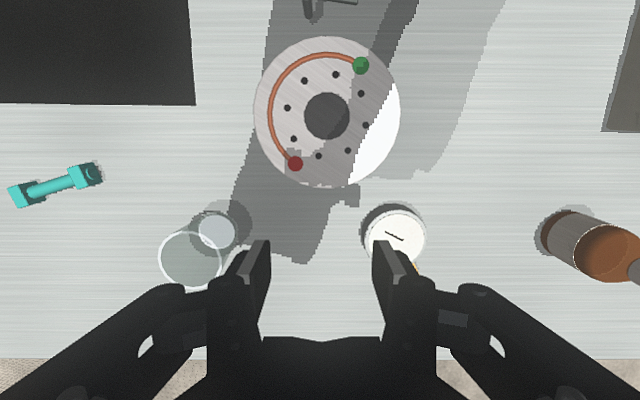

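```bash
cat > meas.py <<'E'
from h import *
def dots(n):
    im=cv2.imread(f'pics/{n}.png'); cal=ldcal(n); hsv=cv2.cvtColor(im,cv2.COLOR_BGR2HSV)
    if n=='f1': roi=(slice(30,190),slice(250,400))
    elif n=='w1': roi=(slice(180,306),slice(262,375))
    else: roi=(slice(0,400),slice(0,640))
    off=np.array([roi[1].start,roi[0].start]); h=hsv[roi]
    g=blobs(cv2.inRange(h,(50,80,50),(80,255,255)),30)[0][1]+off
    r=blobs(cv2.inRange(h,(0,150,70),(4,255,255))|cv2.inRange(h,(172,150,70),(180,255,255)),20)[0][1]+off
    G=unproj(cal,g,.06)[0];Rr=unproj(cal,r,.06)[0]
    m=cv2.inRange(h,(6,90,60),(16,255,255)); ys,xs=np.nonzero(m)
    S=unproj(cal,np.c_[xs,ys]+off,.06)[:,:2]
    c0=((G+Rr)/2)[:2]; rr=np.linalg.norm(S-c0,axis=1); S=S[(rr>.035)&(rr<.065)]
    A=np.c_[2*S,np.ones(len(S))]; x=np.linalg.lstsq(A,(S**2).sum(1),rcond=None)[0]; rad=np.sqrt(x[2]+x[:2]@x[:2])
    print(n,'G',g.round(1),G.round(4),'R',r.round(1),Rr.round(4),'dist',np.linalg.norm(G-Rr).round(4),'mid',c0.round(4),'fit',x[:2].round(4),rad.round(4),len(S))
if __name__=='__main__':
    for n in ['f1','w1']: dots(n)
    for n in ['w1','s_mid','p3','s_mat']:
        im=cv2.imread(f'pics/{n}.png'); cal=ldcal(n); hsv=cv2.cvtColor(im,cv2.COLOR_BGR2HSV)
        m=cv2.inRange(hsv,(20,90,60),(32,255,255))
        for a,c,r,cn in blobs(m,300): print(n,a,c.round(),unproj(cal,c,.08)[0].round(4))
E
python3 meas.py
python3 - <<'E'
import cv2
im=cv2.imread('pics/w1.png'); cv2.imwrite('pics/w1_c.png',cv2.resize(im[0:175,260:385],None,fx=5,fy=3.4,interpolation=cv2.INTER_CUBIC))
E
```

```text
Traceback (most recent call last):
  File "meas.py", line 17, in <module>
    for n in ['f1','w1']: dots(n)
                          ~~~~^^^
  File "meas.py", line 9, in dots
    r=blobs(cv2.inRange(h,(0,150,70),(4,255,255))|cv2.inRange(h,(172,150,70),(180,255,255)),20)[0][1]+off
      ~~~~~~~~~~~~~~~~~~~~~~~~~~~~~~~~~~~~~~~~~~~~~~~~~~~~~~~~~~~~~~~~~~~~~~~~~~~~~~~~~~~~~~~~~^^^
IndexError: list index out of range
```

View pics/w1_c.png

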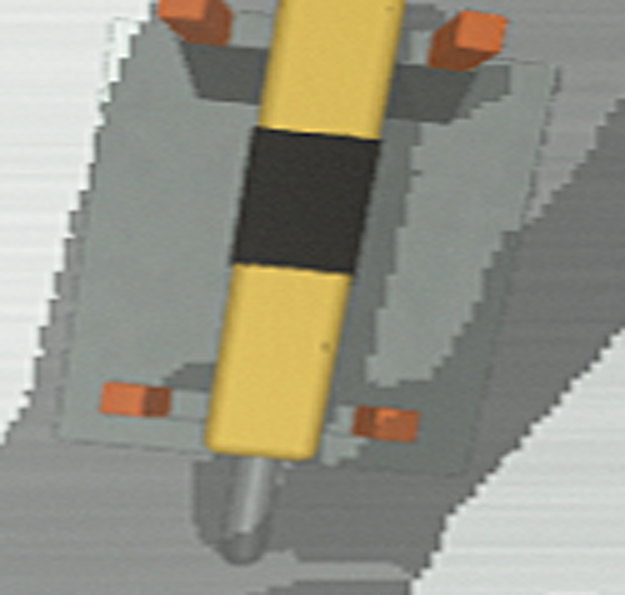

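```bash
python3 - <<'E'
import cv2
im=cv2.imread('pics/f1.png'); h=cv2.cvtColor(im,cv2.COLOR_BGR2HSV); print(h[160:166,293:298].tolist()); im=cv2.imread('pics/w1.png'); h=cv2.cvtColor(im,cv2.COLOR_BGR2HSV);print(h[284:287,297:301].tolist(),h[230:232,274:282].tolist())
E
sed -i 's/(0,150,70),(4,255,255)/(0,150,70),(5,255,255)/; s/,20)\[0\]\[1\]+off/,12)[0][1]+off/' meas.py
sed -i 's/(172,150,70),(180,255,255)/(168,150,70),(180,255,255)/' meas.py
python3 meas.py
python3 - <<'E'
from h import *
cal=ldcal('w1')
c=np.array([(257,129),(380,141),(354,273),(233,263),(207,447),(318,458)])/[5,3.4]+[260,0]-.4
P=unproj(cal,c,.08)[:,:2]; print(P.round(4).tolist()); print('band',P[:4].mean(0)); print('end',P[4:].mean(0))
E
```

```text
[[[179, 140, 124], [0, 137, 125], [1, 142, 122], [0, 138, 124], [0, 132, 126]], [[1, 144, 122], [0, 137, 123], [1, 135, 125], [1, 143, 121], [1, 139, 121]], [[0, 138, 124], [0, 140, 122], [0, 143, 121], [0, 139, 125], [1, 137, 123]], [[1, 145, 121], [0, 139, 125], [1, 140, 124], [0, 138, 124], [0, 138, 122]], [[0, 141, 123], [0, 136, 126], [1, 140, 122], [0, 139, 123], [0, 139, 123]], [[0, 140, 122], [1, 144, 122], [1, 141, 123], [0, 144, 122], [0, 134, 126]]]
[[[0, 152, 253], [0, 148, 229], [0, 129, 182], [0, 132, 183]], [[0, 144, 255], [0, 153, 242], [1, 125, 170], [0, 124, 177]], [[1, 146, 254], [0, 148, 252], [0, 152, 245], [0, 150, 248]]] [[[15, 5, 225], [10, 3, 225], [90, 2, 228], [7, 16, 208], [9, 79, 178], [9, 127, 187], [9, 124, 206], [8, 130, 194]], [[20, 7, 221], [0, 2, 224], [30, 3, 225], [9, 41, 195], [9, 121, 171], [8, 126, 197], [9, 123, 205], [8, 118, 184]]]
[[0.4406, -0.0966], [0.4431, -0.0771], [0.4721, -0.0809], [0.4699, -0.1007], [0.513, -0.1056], [0.5156, -0.0867]]
band [ 0.45641986 -0.0888384 ]
end [ 0.51431066 -0.09611549]Traceback (most recent call last):
  File "meas.py", line 17, in <module>
    for n in ['f1','w1']: dots(n)
                          ~~~~^^^
  File "meas.py", line 9, in dots
    r=blobs(cv2.inRange(h,(0,150,70),(5,255,255))|cv2.inRange(h,(168,150,70),(180,255,255)),12)[0][1]+off
      ~~~~~~~~~~~~~~~~~~~~~~~~~~~~~~~~~~~~~~~~~~~~~~~~~~~~~~~~~~~~~~~~~~~~~~~~~~~~~~~~~~~~~~~~~^^^
IndexError: list index out of range
```

```bash
sed -i 's/(0,150,70)/(0,90,70)/; s/(168,150,70)/(168,90,70)/; s/(6,90,60),(16/(6,60,60),(16/' meas.py; python3 meas.py
```

```text
f1 G [360.4  64.9] [ 0.5888 -0.0557  0.06  ] R [294.8 163.1] [ 0.6713 -0.1122  0.06  ] dist 0.1 mid [ 0.6301 -0.084 ] fit [ 0.6301 -0.0843] 0.0494 874
w1 G [354.5 209.9] [ 0.5888 -0.0555  0.06  ] R [298.4 285.1] [ 0.6712 -0.1119  0.06  ] dist 0.0998 mid [ 0.63   -0.0837] fit [ 0.6295 -0.084 ] 0.0494 551
w1 1310 [315. 106.] [ 0.4922 -0.0938  0.08  ]
w1 998 [326.  19.] [ 0.4275 -0.085   0.08  ]
s_mid 761 [325. 122.] [ 0.4915 -0.0944  0.08  ]
s_mid 733 [315. 191.] [ 0.4207 -0.0841  0.08  ]
s_mid 387 [460. 101.] [ 0.5116 -0.2282  0.08  ]
s_mid 380 [510. 105.] [ 0.5086 -0.2781  0.08  ]
s_mid 350 [604. 126.] [ 0.4888 -0.3773  0.08  ]
s_mid 346 [554. 123.] [ 0.4909 -0.3253  0.08  ]
p3 1186 [206.  87.] [ 0.492  -0.0969  0.08  ]
p3 1138 [203. 168.] [ 0.4202 -0.0875  0.08  ]
s_mat 1846 [54. 87.] [ 0.4921 -0.1022  0.08  ]
s_mat 1475 [ 60. 167.] [ 0.4201 -0.0926  0.08  ]
s_mat 443 [299.  72.] [ 0.5039 -0.3208  0.08  ]
s_mat 410 [242.  70.] [ 0.5055 -0.2713  0.08  ]
s_mat 391 [410.  95.] [ 0.4852 -0.419   0.08  ]
```

```bash
python3 - <<'E'
from h import *
b=np.array([0.4564,-0.0888]); yaw=172.8
robot.move_pose((*b,0.2),[180,0,yaw])
g=robot.line_to((*b,0.122),vel=0.1,guard=8); o=robot.observe(); print(g,o['tool_pos'],o['q'].round(1))
robot.set_gripper(0.0); o=robot.observe(); print(o['gripper_width'],o['tool_pos'],o['ft_force'].round(2),o['time'])
print(o['tcp_rot'])
snap('side','wg')
robot.line_to((*b,0.222),vel=0.08); o=robot.observe(); print(o['gripper_width'],o['tool_pos'],o['tcp_rot'])
cal,im=snap('side','wl'); 
c=np.cos(np.radians(-7.2));s=np.sin(np.radians(-7.2))
p=np.array([o['tool_pos'][0]+.085*c,o['tool_pos'][1]+.085*s,0.120]); px=proj(cal,p); print('tip expected',p,px)
x,y=px[0].round().astype(int); cv2.imwrite('pics/wl_c.png',cv2.resize(im[y-60:y+40,x-90:x+40],None,fx=6,fy=6,interpolation=cv2.INTER_CUBIC))
cal,im=snap('top','wlt'); px=proj(cal,p); print(px); x,y=px[0].round().astype(int); cv2.imwrite('pics/wlt_c.png',cv2.resize(im[y-40:y+60,x-60:x+60],None,fx=6,fy=6,interpolation=cv2.INTER_CUBIC))
E
```

```text
False [ 0.45678878 -0.08896903  0.12264372] [-27.2 -15.6 -33.8  71.7   0.  -20. ]
0.018807211880582177 [ 0.45684863 -0.08902886  0.12281028] [-0.39  0.35  5.85] 94.6667
[-1.79970391e+02  7.39920483e-02  1.72800305e+02]
0.019178149214389886 [ 0.45615303 -0.08868128  0.22139078] [ 1.79981751e+02 -5.43525605e-02  1.72797949e+02]
tip expected [ 0.54048278 -0.09933461  0.12      ] [[337.65189635 216.45442809]]
[[354.47863242 189.59591006]]
```

View pics/wl_c.png

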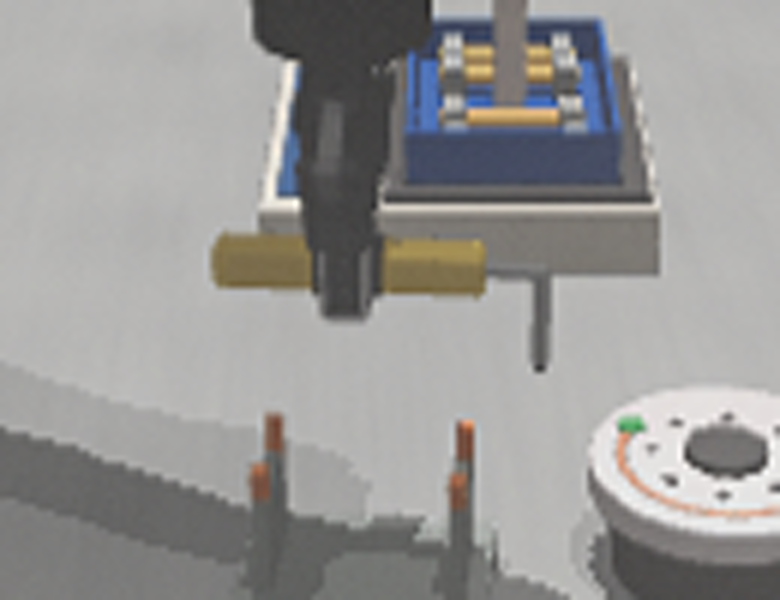

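View pics/wlt_c.png

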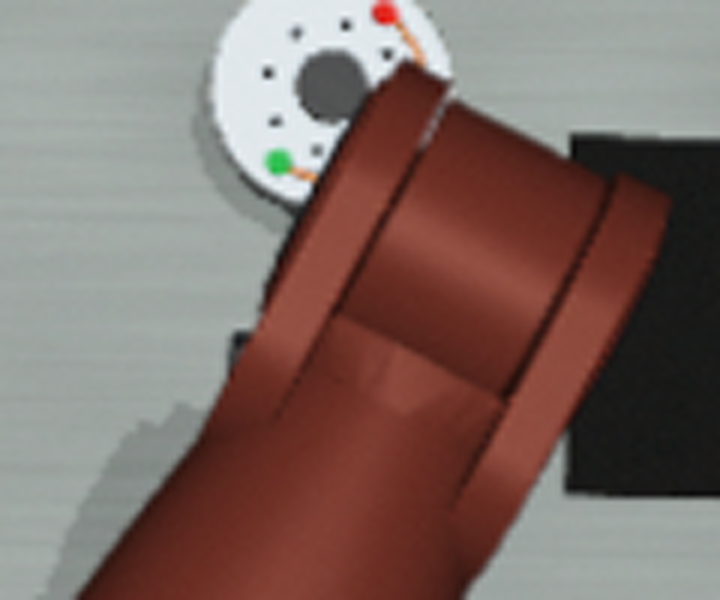

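```bash
cat >> h.py <<'E'
WY=np.radians(-7.2); FC=np.array([0.6300,-0.0839]); A0=np.arctan2(0.0282,-0.0412)
def tcp_for(t): return (t[0]-.085*np.cos(WY),t[1]-.085*np.sin(WY),t[2]+.040+.0628)
def seam(deg,z): a=A0+np.radians(deg); return (FC[0]+.05*np.cos(a),FC[1]+.05*np.sin(a),z)
E
python3 - <<'E'
from h import *
print(seam(0,0),seam(180,0))
robot.line_to(tcp_for(seam(0,0.12)),vel=0.08)
robot.line_to(tcp_for(seam(0,0.085)),vel=0.04)
robot.line_to(tcp_for(seam(0,0.067)),vel=0.02,guard=3)
o=robot.observe(); print(o['tool_pos'],tcp_for(seam(0,.067)),o['ft_force'],o['time'],o['q'].round(1))
cal,im=snap('side','g0'); px=proj(cal,[seam(0,.06),seam(0,.067)]); print(px)
x,y=px[0].round().astype(int); cv2.imwrite('pics/g0_c.png',cv2.resize(im[y-40:y+25,x-40:x+50],None,fx=8,fy=8,interpolation=cv2.INTER_CUBIC))
print(x,y); snap('wrist','g0w')
E
```

```text
(np.float64(0.5887395504202851), np.float64(-0.05565862431679708), 0) (np.float64(0.6712604495797149), np.float64(-0.11214137568320293), 0)
[ 0.50447771 -0.04502585  0.16995763] (np.float64(0.5044098008085545), np.float64(-0.045005299463831215), 0.1698) [ 0.34087389 -0.23584544 -0.44506116] 99.25 [-19.9  -9.5 -23.5  75.9   0.  -12.7]
[[352.57015748 226.43107081]
 [352.66197683 224.35654472]]
353 226
```

View pics/g0_c.png

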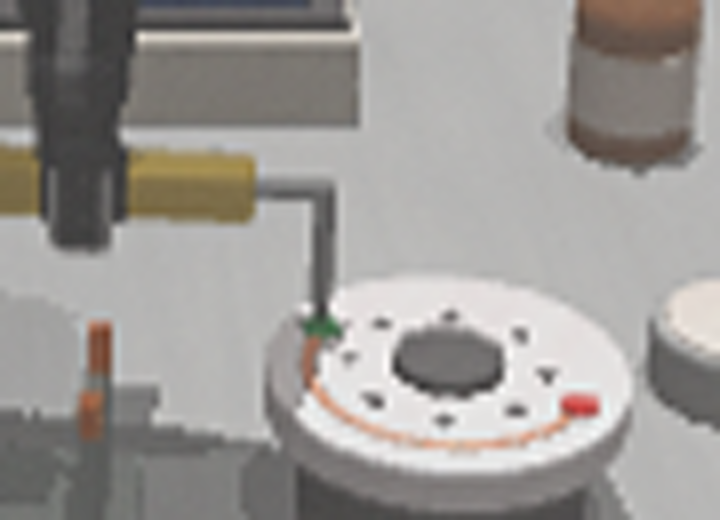

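```bash
python3 - <<'E'
from h import *
Z=0.064
robot.line_to(tcp_for(seam(0,Z)),vel=0.02); robot.pause(0.2)
fz=[]
for d in range(6,181,6):
    if robot.line_to(tcp_for(seam(d,Z)),vel=0.025,guard=6): print('guard',d)
    fz.append(robot.observe()['ft_force'].round(1).tolist())
    if d in (72,144): snap('side',f'tr{d}')
robot.pause(0.2); o=robot.observe(); print(o['time'],o['tool_pos'],tcp_for(seam(180,Z)),o['gripper_width']); print(fz[::5])
cal,im=snap('side','g180'); px=proj(cal,[seam(180,.06)]); print(px)
x,y=px[0].round().astype(int); cv2.imwrite('pics/g180_c.png',cv2.resize(im[y-40:y+25,x-60:x+30],None,fx=8,fy=8,interpolation=cv2.INTER_CUBIC))
E
```

```text
110.9 [ 0.58691264 -0.10153194  0.16679146] (np.float64(0.5869306999679842), np.float64(-0.10148805083023707), 0.1668) 0.019064208198712903
[[0.1, -0.1, -0.8], [-0.1, 0.2, -1.1], [-0.0, -1.2, -0.8], [0.0, -0.5, -1.8], [-0.2, -0.2, -1.2], [-0.9, -0.2, -1.3]]
[[384.67553363 236.19020148]]
```

View pics/g180_c.png

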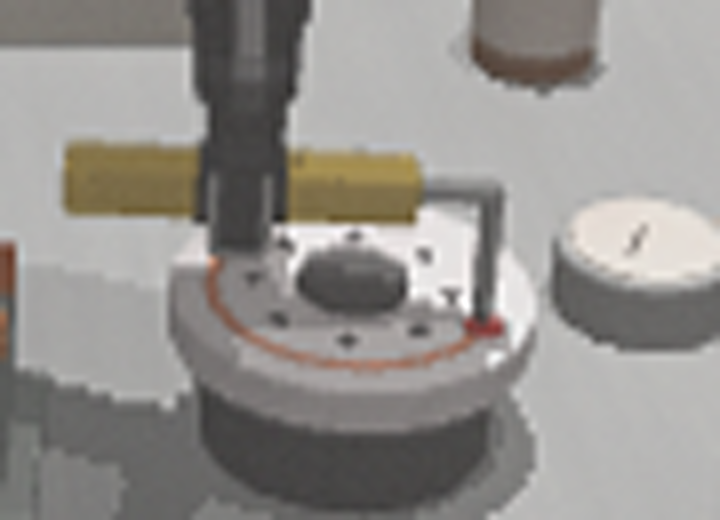

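```bash
python3 - <<'E'
from h import *
b=(0.4565,-0.0889)
robot.line_to(tcp_for(seam(180,0.09)),vel=0.025)
robot.line_to(tcp_for(seam(180,0.13)),vel=0.08)
robot.line_to((*b,0.235),vel=0.1)
robot.line_to((*b,0.15),vel=0.08)
g=robot.line_to((*b,0.1225),vel=0.03,guard=4); o=robot.observe(); print(g,o['tool_pos'],o['ft_force'].round(2))
robot.set_gripper(0.05); robot.pause(0.3)
robot.line_to((*b,0.2),vel=0.1)
robot.move_pose((0.57,-0.09,0.28),[180,0,180]); cal,im=snap('wrist','w2')
cv2.imwrite('pics/w2_c.png',cv2.resize(im[0:175,260:385],None,fx=5,fy=3.4,interpolation=cv2.INTER_CUBIC))
snap('side','endside'); snap('top','endtop'); print(robot.observe()['time'])
E
```

```text
True [ 0.45619987 -0.08875978  0.12280086] [-0.88 -0.33  5.54]
118.7167
```

View pics/w2_c.png

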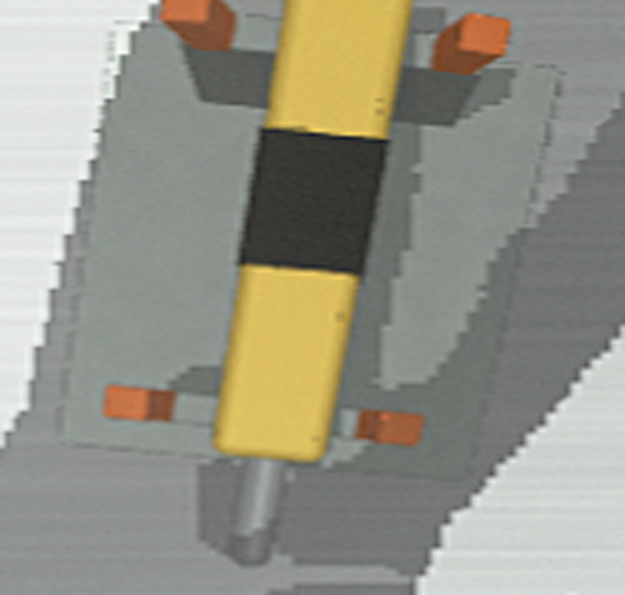

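View pics/endside.png

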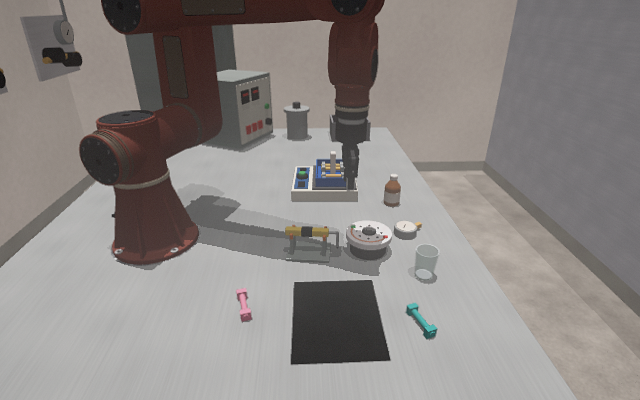

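View pics/endtop.png

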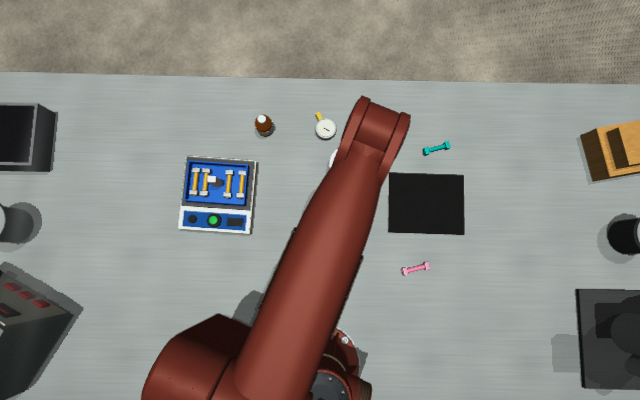

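```bash
python3 - <<'E'
from h import *
robot.pause(0.3); robot.job_done(); print(robot.observe()['time'])
E
```

```text
the job is handed in; nothing more can be done
the job is handed in; nothing more can be done
```

The job is done and handed in at about 119 s of the 210 s allowed; no verdict was reported.

- **Studs and tray:** All four brass studs went into the tray where it stood. I then carried it level and set it on the heating plate. The tray post measured about 1–2 mm from the plate's centre, and the last top view shows all four studs still in it.
- **Half turn:** A straight carry would have run the wrist joint past its range, so I turned the tray half a turn, level, on the way. It stands the other way round from the start, which the rules allow.
- **Start button:** I pressed it twice. The first press stopped at a depth I couldn't judge, so I pressed again and logged the force. That showed the full 6 mm of travel, and the first press had reached the same depth.
- **Seam:** The nozzle tip followed the seam from the green dot to the red dot, commanded 4 mm above the face at 2.5 cm/s, with no sign of contact. I checked it against the dots in the side camera, where one pixel is about 3 mm.
- **Wand:** It lies back in the cradle with the nozzle the same way, about 1 mm across from where it started.

The beaker, gauge, bottle and the pink and turquoise look-alikes were not touched. No check failed. In the final top view the arm hid the beaker, wand and most of the flange, so there I relied on the side and wrist cameras.

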